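# Front the short-dated box in a full sprung chocolate display

## Task

One of the two slim chocolate boxes in the open carton wears an orange short-date sticker and has to sell first. Take it out and make it the front box of the full sprung counter display: press the leaning row back gently with it, slide it down between the clear front panel and the first box, cream label to the front, and press it home from the top until it stands fully on the base and leans with the others. Keep every box of the row in place behind it, leave the other box in the carton, and do not disturb the cup, the glass or the sweets.

Things in the scene. Friction and masses are not known exactly. Their poses are not given: they have to be found in the camera images.
- dated_c (a point): Centre of the box to move: rigid closed brown box, 26 mm thick (own x), 58 mm wide (own y), 105 mm tall (own z), 0.08 to 0.15 kg; cream label on the front (own -x), plain back, orange sticker band round it 6 to 17 mm below the top and over the top. Stands upright in a carton bay, top 60 mm free. Best held near the top by its narrow sides (58 mm apart, own y): in the display there is no room for fingers before or behind it.
- dated_label (a point): Middle of that box's front (label) face, 13 mm from its centre along own -x.
- stock_c (a point): Centre of the other box in the carton: the same box (26 mm thick (own x), 58 mm wide (own y), 105 mm tall (own z)) without orange. It stays there.
- carton: Open cardboard carton, fixed, 112 mm (own x) by 74 mm (own y), walls 4 mm thick and 46 mm high, floor 4 mm; a wall of that height across x at the middle makes two bays 50 by 66 mm. Origin: centre of the underside.
- display: Counter display, fixed; own -x is its front, z up, origin at the centre of its underside. Base 205 mm (x -100 to 105) by 84 mm (y), top at z = 12. Boxes lean back 28 degrees (0.489 rad, tops to +x), each on its lower back edge, 29.4 mm apart along x. Side walls, inner faces at y = -32 and 32 mm, reach z = 42, and z = 86 from x = -55 back: no room for fingers beside a box below that.
- slot (a point): Point fixed in the display where the centre of the front box lies when fully home: x = -42.4, y = 0, z = 64.5 mm in the display's frame; axes as the display's. At the start the first box of the row stands there.
- panel_top (a point): Middle of the top inner edge of the display's clear front panel (x = -66.2, y = 0, z = 47.3 mm in the display's frame). The panel, 4 mm thick and 72 mm wide, leans back 28 degrees like the boxes; its inner face meets the base top at x = -85 mm. The row is pressed on it, without a gap. Between panel and row the spring also holds a box that is let go part way down.
- pusher (a joint): Slide of the black sprung plate behind the row (50 mm wide, 60 mm up its slope): 0 with three boxes, grows (m) as the row is pressed back along the display's +x, 0.029 with four boxes, stop at 0.052. It pushes forward with 4.5 N at 0, 6 N at 0.03; friction adds a few newtons. Pressed back on the upper half of its first box, the whole row moves.
- row1_c (a point): Centre of the first (front) box of the row, brown without orange, 26 mm thick (own x), 58 mm wide (own y), 105 mm tall (own z); its axes are level and upright, as the display's at the start. It has to end second.
- row2_c (a point): Centre of the second box of the row.
- row3_c (a point): Centre of the third box of the row, which rests on the pusher.
- espresso_machine: Espresso machine behind the work, fixed: its front edge is at x = 0.585 m (world), and its two black filter handles stick out to x = 0.51 m at y = 0.11 and y = -0.18 m, 240 to 290 mm above the worktop: carry things across on the near side of them. Origin: centre of its underside.
- cup: White cup with handle, 93 x 120 x 59 mm, on the worktop between carton and display; origin on its underside. Bystander.
- shot_glass: Small clear glass, 49 mm across, 62 mm high; origin on its underside. Bystander.
- star_green: Green star-shaped sweet, 51 x 48 x 20 mm. Bystander.
- star_gold: Gold star-shaped sweet, 51 x 48 x 20 mm. Bystander.

How it is judged:
On the way, in this order (a step that is already met when the one before it is completed fails the run):
1. the orange-stickered box is lifted clear of the carton (height (world z) of dated_c above 0.115 m), for 0.1 s.
2. its foot is down between the front panel and the first box, the row pressed back (z of dated_c in the frame of display below 0.092 m and x of dated_c in the frame of display between -0.0604 and -0.0004 m and value of joint pusher above 0.02 m), for 0.1 s.
At the end, for the whole second after the job is handed in: Orange-stickered box in front: centre within 6 mm along, 4 mm in height, 7 mm across, of the slot point; lean 28 +-5 degrees, square within 7, label in front. The row follows, 29.4 mm apart (9 mm along, 8 mm in height); pusher at 22 to 36 mm; other carton box within 20 mm of its start. All let go (x of dated_c in the frame of display between -0.0484 and -0.0364 m and y of dated_c in the frame of display between -0.007 and 0.007 m and z of dated_c in the frame of display between 0.0605 and 0.0685 m and angle between dated_c's own z axis and vertical between 0.399 and 0.579 rad and x of dated_label in the frame of display below -0.047 m and angle between the y axis of dated_c and the y axis of display, either way round below 0.12 rad and x of row1_c in the frame of display between -0.022 and -0.004 m and z of row1_c in the frame of display between 0.0565 and 0.0725 m and x of row2_c in the frame of display between 0.0074 and 0.0254 m and z of row2_c in the frame of display between 0.0565 and 0.0725 m and x of row3_c in the frame of display between 0.0368 and 0.0548 m and z of row3_c in the frame of display between 0.0565 and 0.0725 m and distance of stock_c from where it was at the start of the episode below 0.02 m and value of joint pusher between 0.0224 and 0.0364 m); the robot touches nothing.
It fails at once if the box is forced: pressed on the display or on the first box of the row with over 60 N (contact force between dated and display above 60 N or contact force between dated and row1 above 60 N).
It fails at once if a box of the row is lifted more than 25 mm (z of any of row1_c, row2_c, row3_c in the frame of display above 0.0895 m).
It fails at once if the other carton box is pulled or knocked more than 30 mm (distance of stock_c from where it was at the start of the episode above 0.03 m).
It fails at once if the cup, the glass or a sweet is pushed more than 30 mm (distance of any of cup, shot_glass, star_green, star_gold from where it was at the start of the episode above 0.03 m).
It also fails if it takes over 54 s, if anything falls off the work surface, if the arm or the gripper's body presses on something with over 40 N, if the wrist force passes 120 N, or if a joint passes its speed limit or range.

## Robot

A 6-joint arm with a two-finger parallel gripper is mounted at the origin on a cart in front of the work surface, level with it; the furniture and walls round the work are solid. World frame = base frame: x ahead of the robot, y to its left, z up, the work surface at z = 0. Lengths are in m, angles in rad, forces in N, time in s.
With the tool pointing down it reaches from about 0.35 to 0.85 m from the base axis. Payload 8.1 kg.
Tool frame: the origin (TCP) lies midway between the tips of the shut fingers; the grasp point (between the pads) lies robot.grasp_offset behind it (robot.grasp_offset is the distance from the TCP to the grasp point, in m); z points along the fingers, y is the direction in which the jaws open and shut (so a half turn about z gives the same grasp; the last joint's range is limited). The gripper opens to 93 mm and grips with 3 to 60 N. Pads are 15 mm wide; open, the fingers measure 128 mm over their backs; the gripper's body (75 mm by 188 mm) begins 65 mm behind the grasp point.
Start: joints at [-1.373, 0.13, 1.488, -0, 1.523, -0.085], TCP at [0.167, -0.576, 0.219] pointing down, gripper open.
Joint ranges: [-2.96, 2.96], [-0.89, 2.26], [0.02, 2.5], [-1.34, 4.48], [0, 2.73], [-2.66, 2.66]. Speed limits (rad/s): [2.39, 2.39, 2.79, 3.14, 3.14, 3.14].

## Interface

Orientations are given as a rotation vector (axis times angle).
In Python, from plant import robot gives the robot as it stands.
- The arm moves only by the shell command python3 -m handwheel 'ROWS' [OPENING] [FORCE]. ROWS is text: rows parted by semicolons, each of 6 numbers parted by spaces: the shift along the world's x, y, z each as a share of 0.3 m, from -1 to 1, then the turn, a rotation vector about the world's x, y, z each as a share of 45 degrees, from -1 to 1. A call has 1 to 5 rows; each row is the pose to reach, as a shift and turn from the pose commanded when the call began; what a row does not reach only later rows make up. A row lasts 1/10 s, in which the tool goes at most 50 mm and 8.59 degrees, less where a joint would pass 70% of its speed; a pose out of reach is approached as far as the arm can. A call with a number of a shift or a turn outside -1 to 1 is refused whole. A call with a gripper value outside its range is refused whole. OPENING is the closure, from -1 (fully open) to 1 (shut), set as the call begins (- or left out, the last holds). The fingers move at their own pace and stop on an object; FORCE is the grip in N (left out, the last holds). Time passes only in rows, so rows that repeat a pose let the fingers close. It gives the time, the measured TCP pose, the force and the opening at its end, in the units of the state.
- robot.read_state(): the state, without advancing time (a new reading comes with each control period).
- robot.read_camera(name): name is "side" or "top" or "wrist"; returns (picture, depth): 480x640x3 uint8, red, green, blue; 480x640 float32, m along the optical axis (not along the pixel's ray), 0 where there is no reading.
- robot.camera_model(name): a dict with "camera_matrix" (3x3 intrinsics, pixels), "pose" (4x4, takes a point from camera to world coordinates); the wrist camera has in their place "tool_from_camera" (4x4, takes a point from camera to tool coordinates, whose origin is the TCP and whose axes are the flange's). Camera axes: x right, y down, z forward; pixel columns grow to the right and rows downward; lengths in m; the calibration is good to about 2 mm. A picture is of the moment at which its call begins: read the wrist's pose just before it. camera_model takes no time and is no camera call.
- robot.close_job(): hands the job in, once; it reports no verdict.
Trained networks look in the newest picture that a camera, given by its name, has taken for a name from the list of things; names that differ only in an ending like _2 or _b are one class to them, and where a whole thing is asked for, a point or a joint stands for the part that bears it (a point fixed in the world has none). Each returns a list of dicts, best first, with "conf" (0 to 1); they miss things now and then, are a little off and sometimes report something else, mostly with a low value. They report only what shows in the picture. A call takes as long as a camera call.
- robot.look_for(camera, query): "rect" ([centre column, centre row, width, height] in pixels, round what is visible of it).
- robot.silhouettes(camera, query): "pixels" (480x640 bool, what is visible of it) and "rect" ([centre column, centre row, width, height] in pixels, round what is visible of it).
- robot.tip_of(camera, query): "at" ([row, column] in pixels: a listed point, or the origin of a listed thing).
The state is a dict: "t": time; "q": joint angles; "dq": joint speeds; "joint_torque": joint torques, N m; "tool_pos": TCP position; "orientation": TCP orientation; "force": force on the tool from outside, world axes, zero at the start; "wrist_torque": the same for the moment, N m; "opening": finger opening in m.
Only numpy, scipy, OpenCV 4.12 (cv2) and the standard library are available. Lean on these libraries where they do the work, as an engineer would, in place of code of your own. Each camera call takes 0.05 s, during which the arm holds its last target.

## Working session

There is one attempt and no reset: what is moved stays moved. The work goes in short steps, Python scripts to look and compute and a shell command to move; the robot and the scene stay as the last step left them, time stands still between calls to the robot, and variables do not carry over. Pictures are saved under pics/ and viewed, and the job is handed in when it is done.

```bash
ls; mkdir -p pics; python3 - <<'E'
from plant import robot
import cv2,numpy as np
print(robot.read_state()); print(robot.grasp_offset)
for n in ("side","top"):
    p,d=robot.read_camera(n); cv2.imwrite(f"pics/{n}0.png",p[:,:,::-1]); np.save(f"pics/{n}0d.npy",d)
    m=robot.camera_model(n); print(n,np.round(m["camera_matrix"],1).tolist(),np.round(m["pose"],4).tolist())
print(robot.camera_model("wrist"))
E
```

```text
pics
{'t': 0.0, 'q': array([-1.37343881e+00,  1.31169950e-01,  1.48929038e+00,  1.20923503e-05,
        1.52297445e+00, -8.54148223e-02]), 'dq': array([-0.00071416, -0.00125865,  0.00017991,  0.00069258,  0.00103068,
        0.0005721 ]), 'joint_torque': array([-1.08884840e-03, -5.59830987e+01, -4.91769075e+01,  7.66411331e-02,
        3.50846106e-02, -1.25898000e-04]), 'tool_pos': array([ 0.16731678, -0.57560672,  0.21757609]), 'orientation': array([-3.10842319e+00, -4.42439187e-01,  1.42848916e-04]), 'force': array([-0.44074998, -0.28754648, -0.26352056]), 'wrist_torque': array([-0.01501373, -0.00450488,  0.05736515]), 'opening': 0.09350796633973871}
0.0188
side [[510.4, 0.0, 311.6], [0.0, 510.4, 239.2], [0.0, 0.0, 1.0]] [[0.9552, -0.1556, 0.2517, 0.3219], [-0.2958, -0.5248, 0.7982, -0.9745], [0.0079, -0.8369, -0.5474, 0.6649], [0.0, 0.0, 0.0, 1.0]]
top [[508.4, 0.0, 316.4], [0.0, 508.4, 244.3], [0.0, 0.0, 1.0]] [[-0.0072, -0.9899, 0.1416, 0.4554], [-0.9997, 0.0103, 0.0213, -0.0844], [-0.0226, -0.1414, -0.9897, 1.0826], [0.0, 0.0, 0.0, 1.0]]
{'camera_matrix': array([[344.43586402,   0.        , 315.97851912],
       [  0.        , 344.43586402, 239.03596689],
       [  0.        ,   0.        ,   1.        ]]), 'tool_from_camera': array([[ 6.39366031e-04, -9.71200866e-01, -2.38261347e-01,
         6.43788211e-02],
       [ 9.99999775e-01,  6.69767658e-04, -4.66422360e-05,
         1.00287583e-04],
       [ 2.04878724e-04, -2.38261263e-01,  9.71201075e-01,
        -1.66839707e-01],
       [ 0.00000000e+00,  0.00000000e+00,  0.00000000e+00,
         1.00000000e+00]])}
```

View pics/side0.png

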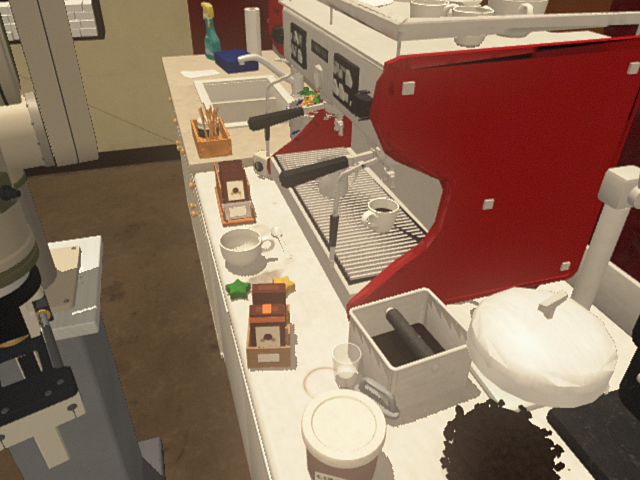

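View pics/top0.png

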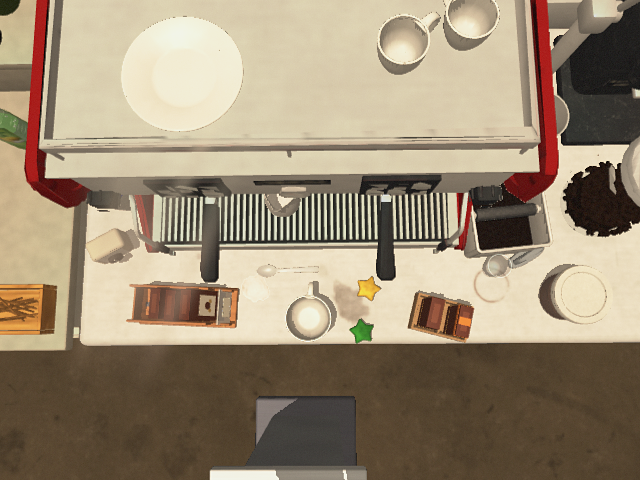

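```bash
cat > h.py <<'E'
from plant import robot
import cv2,numpy as np
from scipy.spatial.transform import Rotation as R
def cam(n):
    m=robot.camera_model(n)
    if n!="wrist": return m["camera_matrix"],m["pose"]
    s=robot.read_state(); T=np.eye(4); T[:3,:3]=R.from_rotvec(s["orientation"]).as_matrix(); T[:3,3]=s["tool_pos"]
    return m["camera_matrix"],T@m["tool_from_camera"]
def cloud(d,K,T):
    v,u=np.mgrid[0:480,0:640]
    P=np.stack([(u-K[0,2])/K[0,0]*d,(v-K[1,2])/K[1,1]*d,d],-1)
    W=P@T[:3,:3].T+T[:3,3]; W[d<=0]=np.nan
    return W
def ray_at_z(K,T,u,v,z):
    r=T[:3,:3]@np.array([(u-K[0,2])/K[0,0],(v-K[1,2])/K[1,1],1.]); return T[:3,3]+r*(z-T[2,3])/r[2]
def proj(K,T,p):
    c=np.linalg.inv(T)@np.append(p,1); return K[:2,:2]@(c[:2]/c[2])+K[:2,2]
E
python3 - <<'E'
from h import *
for n in("top","side"):
    p,d=robot.read_camera(n);K,T=cam(n);W=cloud(d,K,T);np.savez(f"pics/{n}.npz",p=p,W=W)
    for q in("dated_c","dated_label","stock_c","carton","display","row1_c","panel_top","slot","row3_c","pusher"):
        try:
            for x in robot.tip_of(n,q)[:2]:
                r,c=x["at"]; print(n,q,round(x["conf"],2),np.round([c,r]),np.round(W[int(r),int(c)],3))
        except Exception as e: print(q,e)
p=np.load("pics/top.npz")["p"]
cv2.imwrite("pics/tc1.png",cv2.resize(p[270:345,400:490,::-1],None,fx=8,fy=8,interpolation=2)[:600])
cv2.imwrite("pics/tc2.png",cv2.resize(p[270:340,120:250,::-1],None,fx=6,fy=6,interpolation=2))
p=np.load("pics/side.npz")["p"]
cv2.imwrite("pics/sc.png",np.hstack([cv2.resize(p[150:240,190:280,::-1],(400,400)),cv2.resize(p[280:375,230:325,::-1],(400,400))]))
E
```

```text
top dated_c 0.71 [459. 322.] [ 0.444 -0.329  0.114]
top dated_c 0.44 [428. 312.] [ 0.463 -0.274  0.108]
top dated_label 0.93 [464. 318.] [ 0.452 -0.34   0.11 ]
top dated_label 0.62 [188. 306.] [0.48  0.18  0.119]
top carton 0.64 [439. 315.] [ 0.459 -0.293  0.112]
top display 0.69 [202. 301.] [0.488 0.164 0.087]
top row1_c 0.83 [200. 306.] [0.48  0.164 0.093]
top panel_top 0.94 [218. 310.] [0.473 0.14  0.049]
top row3_c 0.74 [176. 303.] [0.484 0.206 0.111]
pusher it knows: carton, cup, dated, dated_label, display, espresso_machine, panel_top, row1, row2, row3, shot_glass, slot, star_gold, star_green, stock
side dated_c 0.66 [270. 335.] [ 0.444 -0.356  0.065]
side dated_label 0.71 [265. 334.] [ 0.436 -0.352  0.063]
side dated_label 0.41 [232. 185.] [0.47  0.163 0.087]
side stock_c 0.82 [267. 314.] [ 0.443 -0.353  0.109]
side carton 0.66 [268. 343.] [ 0.442 -0.354  0.046]
side display 0.56 [236. 203.] [0.472 0.135 0.048]
side row1_c 0.8 [235. 190.] [0.478 0.157 0.075]
side panel_top 0.8 [236. 202.] [0.476 0.143 0.046]
side panel_top 0.18 [232. 207.] [0.462 0.136 0.041]
side slot 0.77 [232. 194.] [0.469 0.149 0.066]
pusher it knows: carton, cup, dated, dated_label, display, espresso_machine, panel_top, row1, row2, row3, shot_glass, slot, star_gold, star_green, stock
```

View pics/tc1.png

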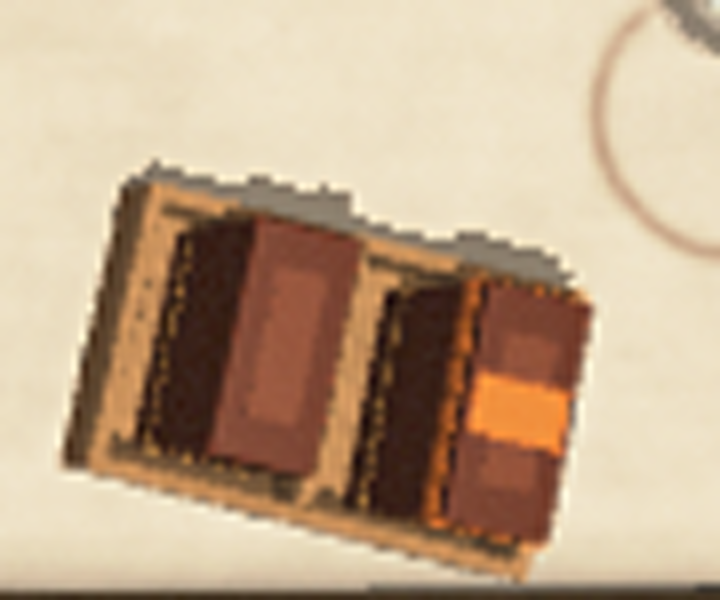

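View pics/tc2.png

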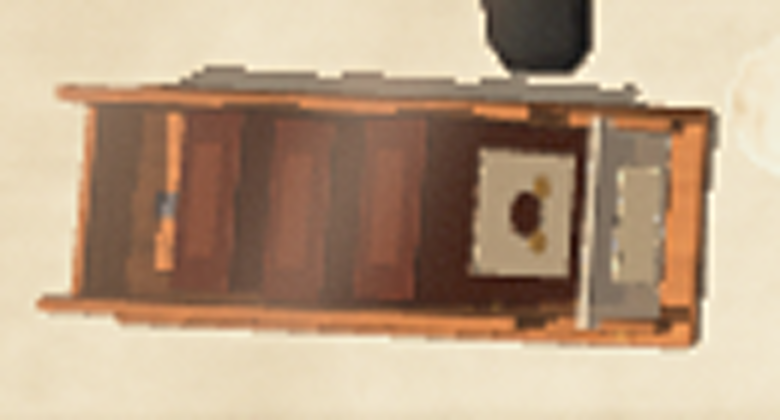

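View pics/sc.png

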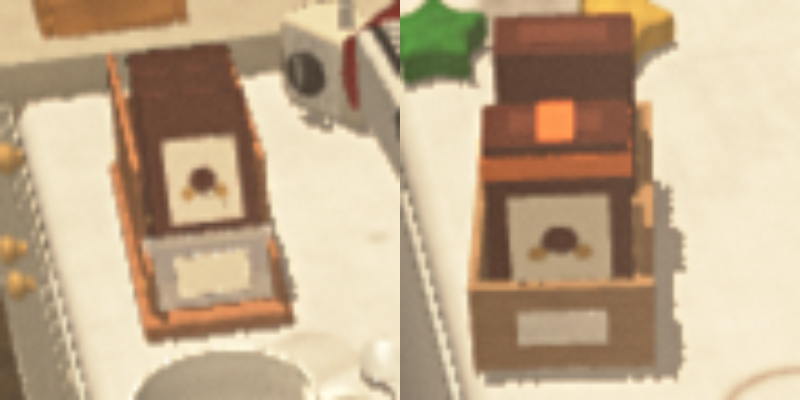

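```bash
python3 - <<'E'
from h import *
z=np.load("pics/top.npz");W=z["W"];p=z["p"]
def rect(mask,nm):
    P=W[mask][:,:2]; 
    r=cv2.minAreaRect((P*1000).astype(np.float32)); print(nm,len(P),np.round(r[0]),np.round(r[1],1),round(r[2],1),"med",np.round(np.median(W[mask],0),4))
u0=np.mgrid[0:480,0:640]
col=u0[1];row=u0[0]
Z=W[...,2]
reg=(col>400)&(col<490)&(row>280)&(row<345)
lab,_n=0,0
n,l=cv2.connectedComponents(((Z>0.10)&reg).astype(np.uint8))
for i in range(1,n): 
    if (l==i).sum()>40: rect(l==i,f"cartop{i}")
rect(reg&(Z>0.04)&(Z<0.052),"carton rim")
reg=(col>120)&(col<245)&(row>275)&(row<335)
for lo,hi in((.08,.09),(.038,.06),(.095,.12),(0.007,0.015)):
    rect(reg&(Z>lo)&(Z<hi),f"disp {lo}")
# rails at z 86
n,l=cv2.connectedComponents((reg&(Z>.081)&(Z<.09)&((row<292)|(row>316))).astype(np.uint8))
for i in range(1,n):
    m=l==i
    if m.sum()>25:
        P=W[m]; v=np.linalg.svd(P[:,:2]-P[:,:2].mean(0))[2][0]; print("rail",m.sum(),P.mean(0).round(4),P.min(0).round(3),P.max(0).round(3),np.degrees(np.arctan2(v[1],v[0])).round(1))
for n in("cup","shot_glass","star_green","star_gold"):
    for x in robot.tip_of("top",n)[:1]: r,c=x["at"]; print(n,c,r,W[int(r),int(c)].round(3))
E
```

```text
cartop1 443 [ 462. -287.] [26.7 57.8] 76.0 med [ 0.4613 -0.2864  0.1086]
cartop2 472 [ 446. -340.] [27.3 58.9] 76.0 med [ 0.446  -0.3395  0.1086]
carton rim 371 [ 454. -312.] [111.3  74.1] 75.3 med [ 0.4535 -0.2943  0.0455]
disp 0.08 529 [482. 232.] [158.9  74. ] 87.1 med [0.4822 0.2087 0.0854]
disp 0.038 624 [481. 213.] [195.7  74. ] 87.1 med [0.4804 0.1438 0.0477]
disp 0.095 1514 [482. 212.] [95.9 60.1] 87.6 med [0.4819 0.2085 0.111 ]
disp 0.007 697 [481. 208.] [203.2  84. ] 87.1 med [0.4713 0.1918 0.0118]
rail 205 [0.5166 0.2287 0.0854] [0.511 0.151 0.082] [0.523 0.309 0.09 ] 87.1
rail 201 [0.4479 0.2322 0.0855] [0.444 0.154 0.081] [0.452 0.311 0.09 ] -92.8
cup 311.5 314.4 [ 0.462 -0.049  0.009]
shot_glass 487.1 269.1 [ 0.549 -0.407  0.051]
star_green 362.5 331.0 [ 0.426 -0.154  0.017]
star_gold 363.9 285.9 [ 0.521 -0.158  0.019]
```

```bash
python3 - <<'E'
from h import *
for n in("top","side"):
    W=np.load(f"pics/{n}.npz")["W"]
    for a,b in((.1,.35),(-.45,-.25)):
        for lo,hi in((.12,.18),(.18,.3),(.3,.45)):
            m=(W[...,1]>a)&(W[...,1]<b)&(W[...,2]>lo)&(W[...,2]<hi)&(W[...,0]>.2)
            if m.sum(): 
                i=np.argsort(W[m][:,0])[:1]; print(n,a,b,lo,hi,m.sum(),W[m][i].round(3), np.percentile(W[m][:,0],[1,5]).round(3))
E
python3 -m handwheel '0.127 0.108 0 0 0 0.19;0.25 0.215 0 0 0 0.38;0.38 0.32 0 0 0 0.57;0.51 0.43 0 0 0 0.76;0.636 0.538 0 0 0 0.95' -1 40
```

```text
top 0.1 0.35 0.12 0.18 489 [[0.457 0.181 0.12 ]] [0.572 0.575]
top 0.1 0.35 0.18 0.3 1090 [[0.513 0.105 0.262]] [0.514 0.52 ]
top 0.1 0.35 0.3 0.45 2734 [[0.581 0.208 0.305]] [0.588 0.604]
top -0.45 -0.25 0.12 0.18 232 [[ 0.57  -0.289  0.178]] [0.572 0.573]
top -0.45 -0.25 0.18 0.3 178 [[ 0.571 -0.286  0.191]] [0.571 0.572]
top -0.45 -0.25 0.3 0.45 2244 [[ 0.581 -0.29   0.301]] [0.587 0.604]
side 0.1 0.35 0.12 0.18 1689 [[0.569 0.198 0.143]] [0.572 0.643]
side 0.1 0.35 0.18 0.3 1009 [[0.511 0.101 0.257]] [0.515 0.542]
side 0.1 0.35 0.3 0.45 1141 [[0.579 0.212 0.302]] [0.585 0.601]
side -0.45 -0.25 0.12 0.18 6547 [[ 0.569 -0.291  0.177]] [0.574 0.651]
side -0.45 -0.25 0.18 0.3 11037 [[ 0.568 -0.292  0.181]] [0.573 0.718]
side -0.45 -0.25 0.3 0.45 23541 [[ 0.579 -0.29   0.302]] [0.603 0.62 ]
t: 1.8
tool_pos: [0.3587, -0.414, 0.2188]
orientation: [2.73, 1.554, 0.0]
force: [1.2, -0.9, 0.3]
opening: 0.093
```

```bash
python3 - <<'E'
from h import *
for n in("top","side"):
    W=np.load(f"pics/{n}.npz")["W"]
    m=(W[...,1]>.13)&(W[...,1]<.36)&(W[...,2]>.13)&(W[...,2]<.42)&(W[...,0]>.54)&(W[...,0]<.6)
    P=W[m]
    for y in np.arange(.13,.36,.02):
        q=P[(P[:,1]>=y)&(P[:,1]<y+.02)]
        if len(q): print(n,round(y,2),len(q),"xmin",q[:,0].min().round(3),"z",q[q[:,0]<.582][:,2].round(2)[::6])
E
python3 -m handwheel '0.08 0.07 0 0 0 0.1;0.16 0.14 0 0 0 0.2;0.24 0.2 -0.02 0 0 0.3;0.28 0.23 -0.04 0 0 0.37;0.29 0.247 -0.06 0 0 0.374'
```

```text
top 0.19 258 xmin 0.571 z [0.3  0.29 0.28 0.26 0.25 0.25 0.26 0.23 0.25 0.24 0.24 0.24 0.21 0.23
 0.21 0.23 0.21 0.18 0.22 0.19 0.22 0.2  0.16 0.2  0.16 0.2  0.16 0.19
 0.15 0.15 0.15]
top 0.21 79 xmin 0.572 z [0.3  0.29 0.27 0.25 0.23]
side 0.19 213 xmin 0.569 z [0.3  0.29 0.29 0.28 0.27 0.27 0.26 0.26 0.25 0.25 0.24 0.21 0.2  0.2
 0.2  0.19 0.19 0.19 0.19 0.18 0.18 0.18 0.17 0.16 0.16 0.15 0.15 0.14
 0.14 0.13]
side 0.21 32 xmin 0.574 z [0.31 0.28 0.24]
t: 2.3
tool_pos: [0.4453, -0.3405, 0.2001]
orientation: [-2.476, -1.933, 0.0]
force: [-0.9, -0.1, -0.2]
opening: 0.0928
```

```bash
python3 - <<'E'
from h import *
for n in("top","side"):
    W=np.load(f"pics/{n}.npz")["W"]
    m=(W[...,1]>.13)&(W[...,1]<.36)&(W[...,0]>.54)&(W[...,0]<.6)
    P=W[m]
    for z in np.arange(.06,.4,.02):
        q=P[(P[:,2]>=z)&(P[:,2]<z+.02)]
        if len(q): i=q[:,0].argmin(); print(n,round(z,2),len(q),"min",q[i].round(3),"y",q[:,1].min().round(3),q[:,1].max().round(3))
p,d=robot.read_camera("side");K,T=cam("side");W=cloud(d,K,T)
m=(abs(W[...,1]+.34)<.15)&(W[...,2]>.15)&(W[...,0]<.6)&(W[...,0]>.2)
P=W[m]
for z in np.arange(.15,.45,.02):
    q=P[(P[:,2]>=z)&(P[:,2]<z+.02)]
    if len(q): print(round(z,2),len(q),q.min(0).round(3),q.max(0).round(3))
cv2.imwrite("pics/side1.png",cv2.resize(p[60:400,100:500,::-1],(800,600)))
p,d=robot.read_camera("wrist");cv2.imwrite("pics/w1.png",p[:,:,::-1])
E
```

```text
top 0.06 68 min [0.587 0.274 0.077] y 0.132 0.359
top 0.08 84 min [0.588 0.272 0.089] y 0.166 0.278
top 0.1 176 min [0.593 0.205 0.106] y 0.159 0.237
top 0.12 6 min [0.573 0.204 0.139] y 0.203 0.204
top 0.14 24 min [0.572 0.208 0.145] y 0.203 0.211
top 0.16 11 min [0.572 0.203 0.18 ] y 0.202 0.21
top 0.18 26 min [0.571 0.206 0.188] y 0.201 0.213
top 0.2 38 min [0.571 0.206 0.201] y 0.201 0.21
top 0.22 60 min [0.572 0.21  0.222] y 0.201 0.214
top 0.24 26 min [0.575 0.209 0.245] y 0.206 0.212
top 0.26 30 min [0.578 0.209 0.264] y 0.207 0.213
top 0.28 32 min [0.579 0.212 0.285] y 0.207 0.214
top 0.3 73 min [0.581 0.208 0.305] y 0.208 0.215
side 0.06 106 min [0.584 0.275 0.071] y 0.13 0.359
side 0.08 83 min [0.586 0.268 0.091] y 0.158 0.276
side 0.1 104 min [0.589 0.235 0.105] y 0.148 0.267
side 0.12 15 min [0.57  0.204 0.132] y 0.199 0.208
side 0.14 22 min [0.569 0.198 0.143] y 0.198 0.21
side 0.16 24 min [0.569 0.204 0.178] y 0.199 0.21
side 0.18 40 min [0.569 0.201 0.187] y 0.198 0.207
side 0.2 17 min [0.57  0.201 0.202] y 0.197 0.207
side 0.24 29 min [0.572 0.204 0.244] y 0.203 0.212
[... 334 characters left out ...]
0.366  0.21 ] [ 0.583 -0.285  0.23 ]
0.23 332 [ 0.382 -0.366  0.23 ] [ 0.583 -0.282  0.25 ]
0.25 591 [ 0.38  -0.366  0.25 ] [ 0.599 -0.19   0.27 ]
0.27 217 [ 0.353 -0.396  0.27 ] [ 0.599 -0.19   0.29 ]
0.29 1511 [ 0.348 -0.398  0.29 ] [ 0.599 -0.287  0.31 ]
0.31 2938 [ 0.346 -0.399  0.31 ] [ 0.6   -0.286  0.33 ]
0.33 586 [ 0.4   -0.367  0.33 ] [ 0.464 -0.329  0.35 ]
0.35 380 [ 0.398 -0.378  0.35 ] [ 0.464 -0.332  0.37 ]
0.37 935 [ 0.398 -0.381  0.37 ] [ 0.482 -0.301  0.39 ]
0.39 646 [ 0.401 -0.385  0.39 ] [ 0.486 -0.329  0.41 ]
0.41 1003 [ 0.402 -0.386  0.41 ] [ 0.598 -0.288  0.43 ]
0.43 974 [ 0.403 -0.384  0.43 ] [ 0.483 -0.336  0.45 ]
0.45 1062 [ 0.403 -0.384  0.45 ] [ 0.498 -0.33   0.47 ]
```

View pics/side1.png

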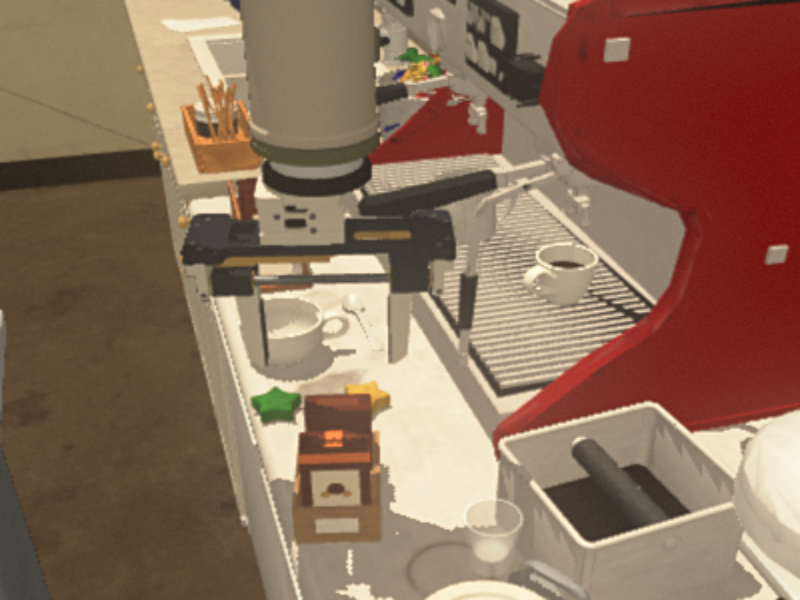

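View pics/w1.png

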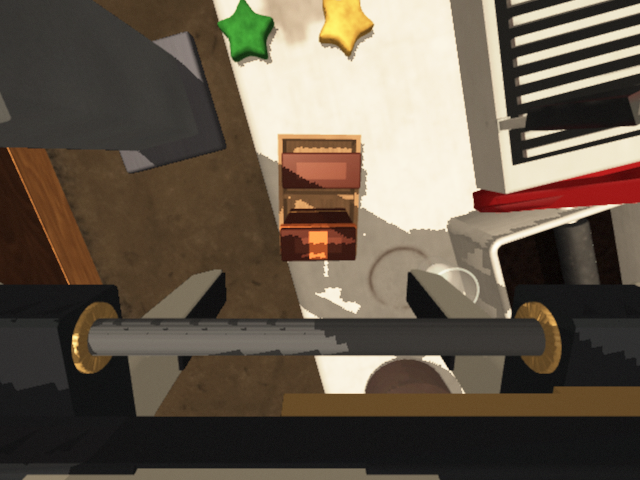

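```bash
python3 - <<'E'
from h import *
K,T=cam("wrist");p,d=robot.read_camera("wrist");W=cloud(d,K,T)
s=robot.read_state();Rt=R.from_rotvec(s["orientation"]).as_matrix();print(s["tool_pos"],Rt.round(3))
u=np.mgrid[0:480,0:640]
reg=(u[1]>265)&(u[1]<375)&(u[0]>120)&(u[0]<300)&(W[...,2]>.1)&(W[...,2]<.125)
n,l=cv2.connectedComponents(reg.astype(np.uint8))
for i in range(1,n):
    m=l==i
    if m.sum()>100:
        r=cv2.minAreaRect((W[m][:,:2]*1000).astype(np.float32));print(m.sum(),np.round(r[0],1),np.round(r[1],1),round(r[2],1),np.median(W[m][:,2]).round(4))
E
```

```text
[ 0.44352143 -0.34147622  0.19978399] [[ 0.247  0.969 -0.002]
 [ 0.969 -0.247  0.001]
 [ 0.    -0.002 -1.   ]]
2833 [ 459.6 -288.9] [25.3 58. ] 75.7 0.1099
2653 [ 443.6 -342. ] [27.5 59.3] 77.5 0.1099
```

```bash
python3 -m handwheel '0 0 -0.12 0 0 0;0 0 -0.24 0 0 0;0 0 -0.36 0 0 0;0 0 -0.413 0 0 0;0 0 -0.413 0 0 0' -1 55; python3 -m handwheel '0 0 0 0 0 0;0 0 0 0 0 0;0 0 0 0 0 0;0 0 0 0 0 0;0 0 0 0 0 0' 1 55
```

```text
t: 2.95
tool_pos: [0.4422, -0.3407, 0.0742]
orientation: [-2.477, -1.924, 0.002]
force: [-0.7, 1.3, 0.3]
opening: 0.0931
t: 3.45
tool_pos: [0.4449, -0.3416, 0.0776]
orientation: [2.478, 1.929, 0.0]
force: [0.4, -0.0, 2.9]
opening: 0.0578
```

```bash
python3 -m handwheel '0 0 0.1 0 0 0;0 0 0.22 0 0 0;0 0 0.36 0 0 0;0 0 0.48 0 0 0;0 0 0.48 0 0 0'; python3 - <<'E'
from h import *
K,T=cam("wrist");p,d=robot.read_camera("wrist");cv2.imwrite("pics/w2.png",p[:,:,::-1])
p,d=robot.read_camera("side");cv2.imwrite("pics/s2.png",cv2.resize(p[100:400,150:550,::-1],(800,600)))
E
```

```text
t: 3.95
tool_pos: [0.4469, -0.3434, 0.2278]
orientation: [2.471, 1.923, 0.003]
force: [0.3, -1.3, 0.1]
opening: 0.0582
```

View pics/s2.png

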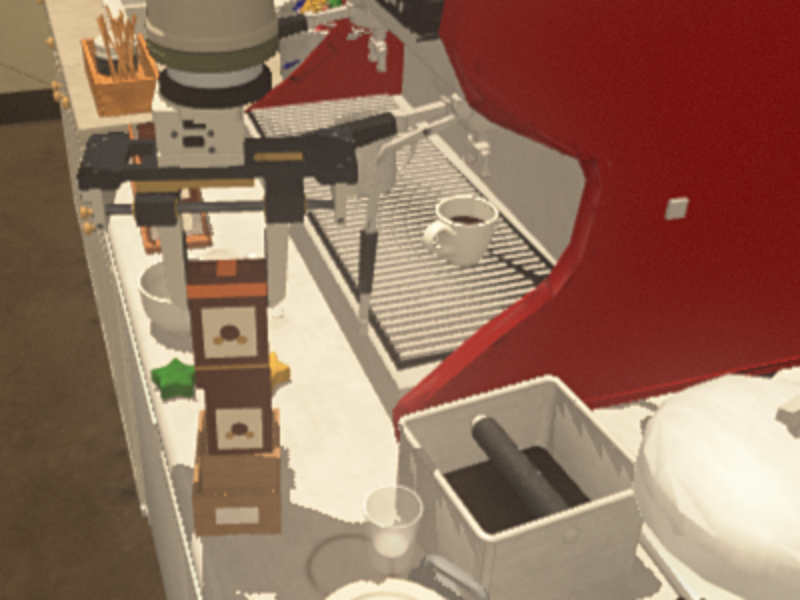

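```bash
python3 -m handwheel '-0.1 0.1 0 0 0 0;-0.2 0.2 0 0 0 0;-0.2 0.36 0 0 0 0;-0.2 0.52 0 0 0 0;-0.2 0.68 0 0 0 0'; python3 -m handwheel '0 0.16 0 0 0 0.06;0 0.32 0 0 0 0.12;0 0.48 0 0 0 0.18;0 0.64 0 0 0 0.24;0 0.8 0 0 0 0.25'
```

```text
t: 4.55
tool_pos: [0.3829, -0.1354, 0.2183]
orientation: [-2.478, -1.926, 0.002]
force: [0.8, -0.5, -0.8]
opening: 0.0579
t: 5.05
tool_pos: [0.3829, 0.1045, 0.2187]
orientation: [-2.275, -2.164, 0.004]
force: [1.6, 0.7, -1.8]
opening: 0.0579
```

```bash
cat > t.py <<'E'
from h import *
# commanded pose bookkeeping (TCP)
TH=np.radians(87.1); D0=np.array([.481,.206,0.])
Rd=R.from_euler('z',TH)
B=R.from_matrix(np.array([[1,0,0],[0,-1,0],[0,0,-1.]])) # tool axes in box frame
R0=R.from_euler('z',np.radians(75.8))*B
def target(x,y,z,lean=28,roll=0,off=(0,0,0.0195)):
    "display-frame box centre mm -> TCP pose; off = TCP in box frame (m)"
    Rb=Rd*R.from_euler('y',np.radians(lean))*R.from_euler('x',np.radians(roll))
    c=D0+Rd.apply(np.array([x,y,z])/1000)
    return c+Rb.apply(off), Rb*B
def shares(p0,r0,p1,r1):
    return np.round((p1-p0)/.3,3), np.round(np.degrees((r1*r0.inv()).as_rotvec())/45,3)
E
python3 - <<'E'
from t import *
s=robot.read_state();print(s["tool_pos"],s["orientation"])
p=np.array([.4448-.06,-.3405+.204+.24,.2211]); r=R.from_euler('z',np.radians(75.8+.25*45))*B
print(p,r.as_rotvec())
p1,r1=target(-64,0,108,28,-5); print(p1); print(shares(p,r,p1,r1))
p1,r1=target(-64,0,108,28,0); print(p1); print(shares(p,r,p1,r1))
E
```

```text
[0.38292778 0.10445595 0.21869513] [-2.27528318 -2.16397967  0.00362247]
[0.3848 0.1035 0.2211] [2.277887  2.1635238 0.       ]
[0.47652609 0.15127613 0.12515196]
(array([ 0.306,  0.159, -0.32 ]), array([-0.627, -0.077,  0.028]))
[0.47822521 0.15122493 0.12521748]
(array([ 0.311,  0.159, -0.32 ]), array([-0.621,  0.032,  0.001]))
```

```bash
python3 -m handwheel '0 0.03 0 -0.15 -0.02 0.007;0 0.06 0 -0.3 -0.04 0.014;0 0.1 0 -0.45 -0.055 0.021;0 0.14 0 -0.6 -0.073 0.028;0 0.159 0 -0.627 -0.077 0.028';  python3 - <<'E'
from t import *
s=robot.read_state();print(s["tool_pos"],s["orientation"], s["q"].round(2))
p=np.array([.3848,.1035+.0477,.2211]); r=R.from_rotvec(np.radians(45*np.array([-.627,-.077,.028])))*R.from_euler('z',np.radians(75.8+.25*45))*B
print(r.as_rotvec())
for n in("side","top"):
    P,d=robot.read_camera(n);K,T=cam(n);W=cloud(d,K,T);np.savez(f"pics/{n}3.npz",p=P,W=W)
    cv2.imwrite(f"pics/{n}3.png",cv2.resize(P[100:280,130:370,::-1],(800,600)) if n=="side" else cv2.resize(P[180:345,100:320,::-1],(800,600)))
E
```

```text
t: 5.55
tool_pos: [0.3824, 0.1518, 0.2173]
orientation: [1.938, 1.894, -0.419]
force: [-0.0, -1.2, -1.5]
opening: 0.0575
[0.38241953 0.15177155 0.21729434] [ 1.93830639  1.89439652 -0.41872343] [ 0.64 -0.15  1.85 -0.44  1.69  0.67]
[ 1.94653205  1.89082207 -0.40907295]
```

View pics/side3.png

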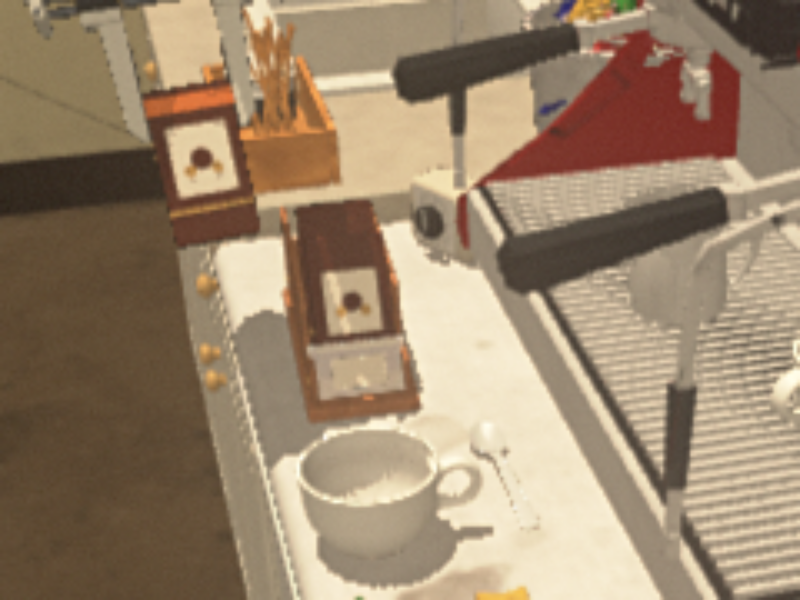

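View pics/top3.png

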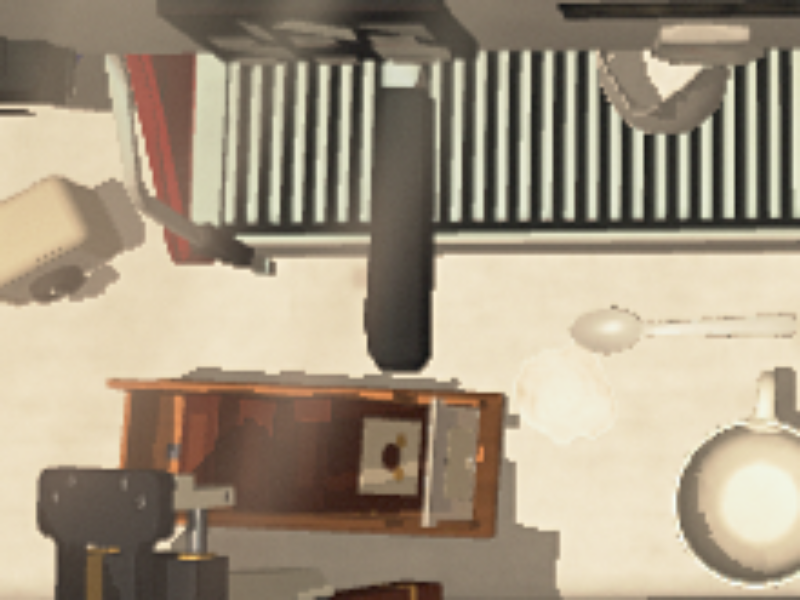

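```bash
python3 - <<'E'
from t import *
W=np.load("pics/side3.npz")["W"]
poly=(np.array([[152,108],[232,100],[252,205],[175,218]])/3.333+[130,100])
c=poly.mean(0);poly=c+(poly-c)*.85
m=np.zeros((480,640),np.uint8);cv2.fillPoly(m,[np.round(poly).astype(np.int32)],1)
P=W[m>0];P=P[~np.isnan(P[:,0])];c=np.median(P,0);P=P[np.linalg.norm(P-c,axis=1)<.06]
v=np.linalg.svd(P-P.mean(0))[2][2]; v*=np.sign(v[1]); c=P.mean(0)
print(len(P),c,"res",np.std((P-c)@v))
nd=Rd.inv().apply(v);print("normal disp",nd,"lean",np.degrees(np.arctan2(-nd[2],nd[0])),"yaw",np.degrees(np.arctan2(nd[1],nd[0])))
r=R.from_rotvec(np.radians(45*np.array([-.627,-.077,.028])))*R.from_euler('z',np.radians(75.8+.25*45))*B
p=np.array([.3848,.1512,.2211])
x=(r*B.inv()).as_matrix()[:,0];print("cmd own x",x,"angle",np.degrees(np.arccos(x@v)), "face dist from TCP along own x (ideal -13):",(c-p)@x*1000)
# row1 front face in side image0: initial
W0=np.load("pics/side.npz")["W"];
poly=np.array([[228,181],[243,180],[245,198],[232,200]]);m=np.zeros((480,640),np.uint8);cv2.fillPoly(m,[poly.astype(np.int32)],1)
P=W0[m>0];P=Rd.inv().apply(P-D0)*1000;n=np.array([np.cos(np.radians(28)),0,-np.sin(np.radians(28))])
print(len(P),"row1 front offset along n:",np.median(P@n),"expected",np.array([-42.4,0,64.5])@n-13)
# row tops, top camera y centre
E
```

```text
588 [0.38299507 0.13102504 0.20692747] res 0.00242237471378818
normal disp [ 0.87625701  0.02465741 -0.4812127 ] lean 28.774201334591687 yaw 1.6118473807215263
cmd own x [ 0.04485739  0.88165306 -0.46976133] angle 1.6119667379773401 face dist from TCP along own x (ideal -13): -11.210567315975826
297 row1 front offset along n: -80.39890083427437 expected -80.71789373690845
```

```bash
cat >> t.py <<'E'
def app(p,r,row):
    row=np.array(row); return p+row[:3]*.3, R.from_rotvec(np.radians(45*row[3:]))*r
E
python3 - <<'E'
from t import *
r=R.from_rotvec(np.radians(45*np.array([-.627,-.077,.028])))*R.from_euler('z',np.radians(75.8+.25*45))*B
p=np.array([.3848,.1512,.2211])
for a in((-64,1.5,125),(-64,1.5,107)):
    p1,r1=target(*a,28,-5); print(p1,shares(p,r,p1,r1))
E
```

```text
[0.47502801 0.15135201 0.14215196] (array([ 0.301,  0.001, -0.263]), array([0., 0., 0.]))
[0.47502801 0.15135201 0.12415196] (array([ 0.301,  0.001, -0.323]), array([0., 0., 0.]))
```

```bash
python3 -m handwheel '0.1 0 -0.06 0 0 0;0.2 0 -0.12 0 0 0;0.3 0 -0.2 0 0 0;0.3 0 -0.263 0 0 0;0.3 0 -0.263 0 0 0'; python3 - <<'E'
from t import *
s=robot.read_state();print(s["tool_pos"],s["force"])
for n in("side","top"):
    P,d=robot.read_camera(n);K,T=cam(n);W=cloud(d,K,T);np.savez(f"pics/{n}4.npz",p=P,W=W)
    cv2.imwrite(f"pics/{n}4.png",cv2.resize(P[120:240,170:330,::-1],(800,600)) if n=="side" else cv2.resize(P[180:345,100:320,::-1],(800,600)))
E
```

```text
t: 6.15
tool_pos: [0.4732, 0.1474, 0.1389]
orientation: [1.951, 1.89, -0.417]
force: [-1.0, -0.4, -1.7]
opening: 0.0582
[0.4731709  0.1474362  0.13885199] [-1.01937079 -0.39085008 -1.71021156]
```

View pics/side4.png

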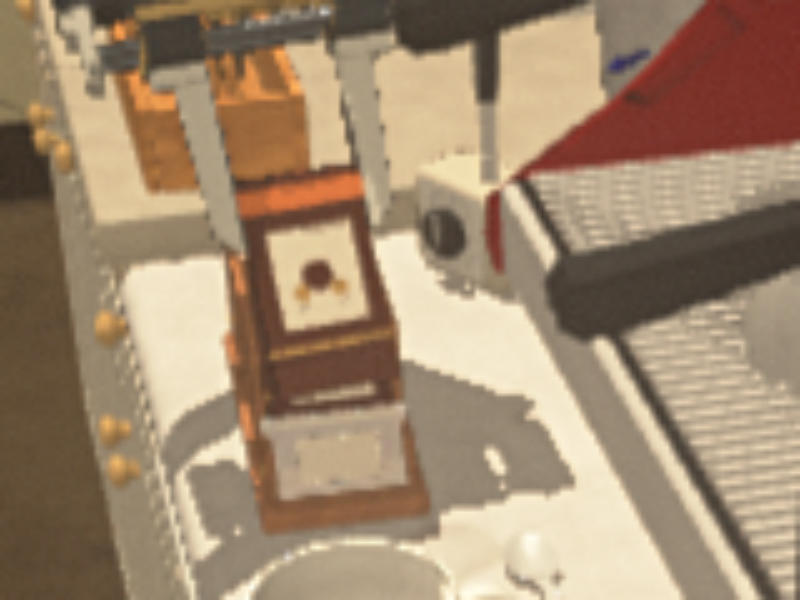

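View pics/top4.png

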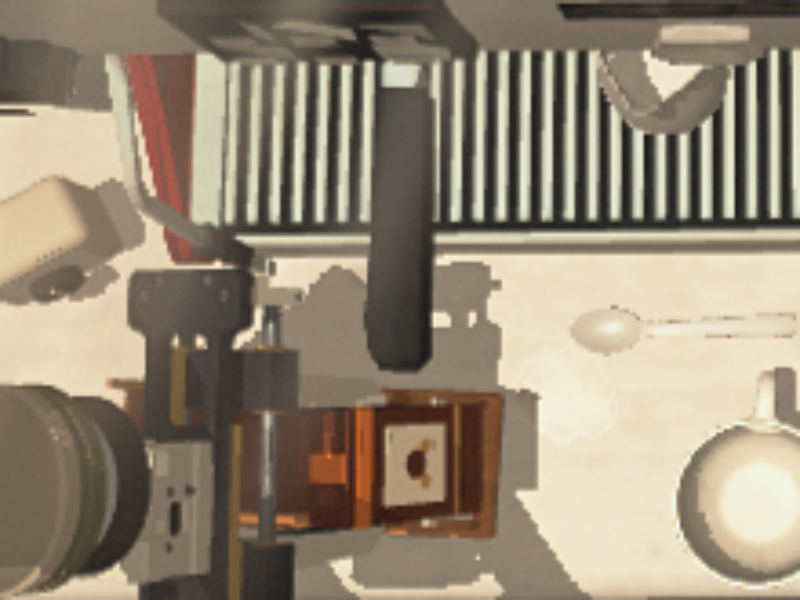

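```bash
python3 - <<'E'
from t import *
for n in("top","side"):
    W=np.load(f"pics/{n}4.npz")["W"];W0=np.load(f"pics/{n}.npz")["W"]
    m=(W[...,1]>.14)&(W[...,1]<.3)&(W[...,2]>.15)&(W[...,2]<.36)&(W[...,0]>.52)&(W[...,0]<.6)&~(np.abs(W-W0).max(-1)<.01)
    P=W[m]; print(n,len(P),np.percentile(P[:,0],[50,90,97,100]).round(3))
    for z in np.arange(.15,.36,.02):
        q=P[(P[:,2]>=z)&(P[:,2]<z+.02)]
        if len(q)>2: print(round(z,2),len(q),"xmax",np.sort(q[:,0])[-4:].round(3),"y",q[:,1].min().round(3),q[:,1].max().round(3))
E
```

```text
top 973 [0.542 0.556 0.559 0.573]
0.21 16 xmax [0.532 0.532 0.532 0.546] y 0.183 0.221
0.23 311 xmax [0.56  0.56  0.56  0.562] y 0.157 0.239
0.25 526 xmax [0.561 0.561 0.561 0.561] y 0.162 0.226
0.27 119 xmax [0.558 0.558 0.558 0.558] y 0.173 0.188
side 164 [0.539 0.552 0.555 0.578]
0.21 6 xmax [0.521 0.521 0.522 0.524] y 0.173 0.179
0.23 39 xmax [0.544 0.544 0.544 0.575] y 0.161 0.23
0.25 103 xmax [0.555 0.555 0.555 0.557] y 0.162 0.195
0.27 16 xmax [0.553 0.555 0.555 0.578] y 0.17 0.209
```

```bash
python3 -m handwheel '0 0 -0.028 0 0 0;0 0 -0.057 0 0 0;0.001 0.02 -0.057 0 0 0;0.002 0.04 -0.057 0 0 0;0.002 0.04 -0.057 0 0 0'; python3 -m handwheel '0.001 0.013 0 0 0 0;0.001 0.026 0 0 0 0;0.002 0.039 0 0 0 0;0.003 0.052 0 0 0 0;0.003 0.065 0 0 0 0';python3 - <<'E'
from t import *
s=robot.read_state();print(s["tool_pos"],s["force"],s["wrist_torque"])
for n in("side",):
    P,d=robot.read_camera(n);K,T=cam(n);W=cloud(d,K,T);np.savez(f"pics/{n}5.npz",p=P,W=W)
    cv2.imwrite(f"pics/{n}5.png",cv2.resize(P[120:240,170:330,::-1],(800,600)))
E
```

```text
t: 6.75
tool_pos: [0.4753, 0.1636, 0.1251]
orientation: [1.946, 1.892, -0.407]
force: [-0.2, 0.5, -1.3]
opening: 0.0578
t: 7.25
tool_pos: [0.4761, 0.1811, 0.1252]
orientation: [1.946, 1.888, -0.411]
force: [-0.2, -5.7, 0.9]
opening: 0.0579
[0.4761266  0.18107154 0.12518362] [-0.20564306 -5.72751729  0.92967573] [-1.03451927 -0.24561075 -0.21348196]
```

View pics/side5.png

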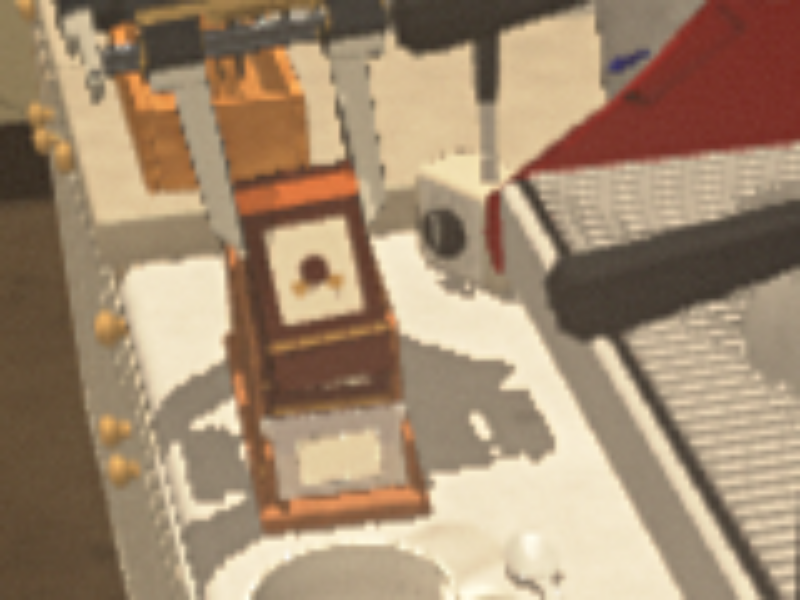

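```bash
python3 -m handwheel '0.001 0.013 0 0 0 0;0.001 0.026 0 0 0 0;0.002 0.039 0 0 0 0;0.003 0.052 0 0 0 0;0.003 0.062 0 0 0 0';python3 - <<'E'
from t import *
s=robot.read_state();print(s["tool_pos"],s["force"],s["wrist_torque"])
K,T=cam("wrist");P,d=robot.read_camera("wrist");cv2.imwrite("pics/w6.png",P[:,:,::-1])
for n in("side","top"):
    P,d=robot.read_camera(n);K,T=cam(n);W=cloud(d,K,T);np.savez(f"pics/{n}6.npz",p=P,W=W)
    cv2.imwrite(f"pics/{n}6.png",cv2.resize(P[120:240,170:330,::-1],(800,600)) if n=="side" else cv2.resize(P[240:345,110:250,::-1],(800,600)))
W=np.load("pics/side6.npz")["W"]
E
```

```text
t: 7.8
tool_pos: [0.477, 0.1994, 0.1252]
orientation: [1.946, 1.888, -0.412]
force: [0.8, -7.8, 2.0]
opening: 0.0582
[0.47695066 0.19942721 0.12520413] [ 0.75574576 -7.84847839  1.97882798] [-1.27547628 -0.21770107 -0.35416298]
```

View pics/side6.png

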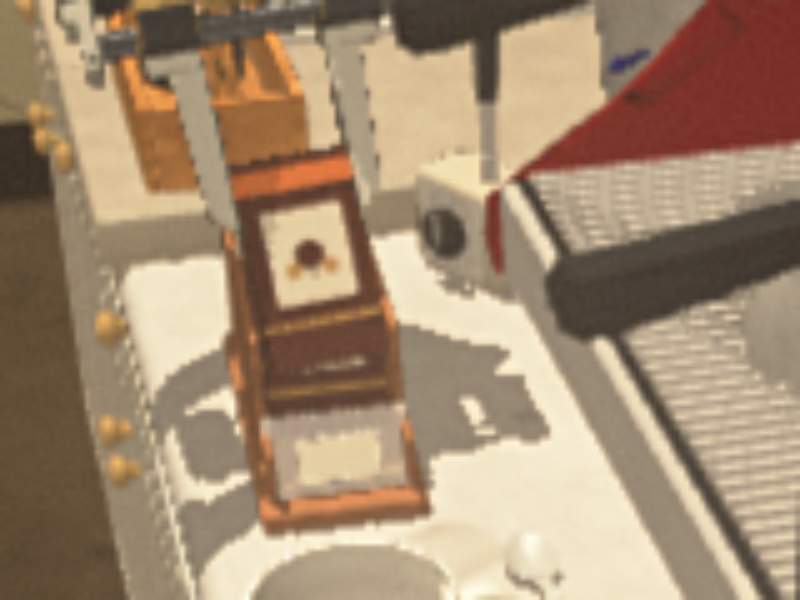

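View pics/top6.png

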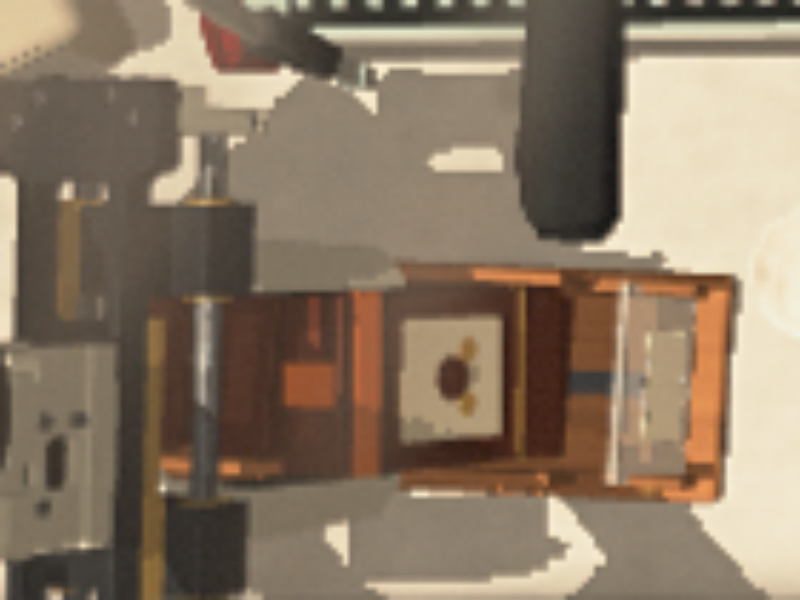

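View pics/w6.png

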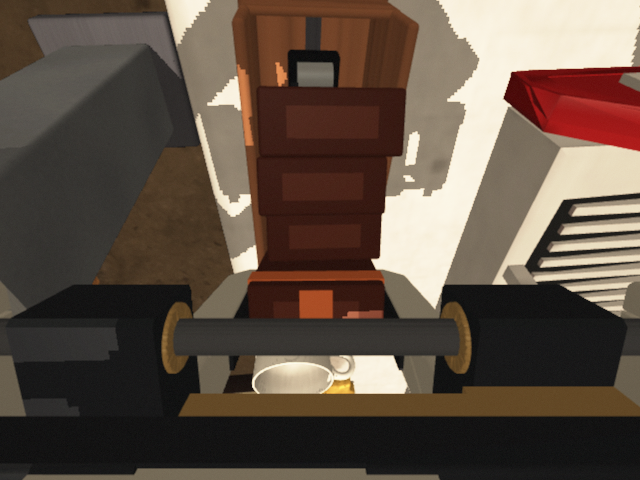

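```bash
python3 - <<'E'
from t import *
f=lambda a,fx,fy,o:np.array(a)/[fx,fy]+o
for n,poly,fx,fy,o in(("side",[[240,190],[350,168],[385,305],[270,332]],5,5,[170,120]),("top",[[395,300],[500,300],[510,455],[400,455]],800/140,600/105,[110,240])):
    W=np.load(f"pics/{n}6.npz")["W"]
    poly=f(poly,fx,fy,o);c=poly.mean(0);poly=c+(poly-c)*.85
    m=np.zeros((480,640),np.uint8);cv2.fillPoly(m,[np.round(poly).astype(np.int32)],1)
    P=W[m>0];P=P[~np.isnan(P[:,0])];P=Rd.inv().apply(P-D0)*1000
    c=np.median(P,0);P=P[np.linalg.norm(P-c,axis=1)<60];c=P.mean(0)
    v=np.linalg.svd(P-c)[2][2];v*=np.sign(v[0])
    N=np.array([np.cos(np.radians(28)),0,-np.sin(np.radians(28))])
    print(n,len(P),c.round(1),"lean",np.degrees(np.arctan2(-v[2],v[0])).round(1),"yaw",np.degrees(np.arctan2(v[1],v[0])).round(1),"front offset along N",(c@N).round(1),"panel plane -80.7; rms",np.std((P-c)@v).round(2))
# back row tops and row1 from wrist? print W of panel top in top image
W=np.load("pics/top6.npz")["W"]
for u,v in((545,380),(590,300),(600,440),(620,400),(345,300),(370,300),(160,380)):
    q=f([u,v],800/140,600/105,[110,240]).round().astype(int); print(u,v,(Rd.inv().apply(W[q[1],q[0]]-D0)*1000).round(1))
E
```

```text
side 527 [-25.9   1.1 116.3] lean 28.2 yaw 2.3 front offset along N -77.4 panel plane -80.7; rms 3.33
top 407 [-26.8   3.1 114.7] lean 28.0 yaw -0.4 front offset along N -77.5 panel plane -80.7; rms 1.29
545 380 [-47.3  -0.   74.3]
590 300 [-46.9 -30.7  11.6]
600 440 [-54.5  21.2   9.7]
620 400 [-67.8   6.6  46.8]
345 300 [ -2.2 -21.6 160.1]
370 300 [ -7.7 -22.4 148. ]
160 380 [ 26.6   6.5 233.6]
```

```bash
python3 - <<'E'
from t import *
r=R.from_rotvec(np.radians(45*np.array([-.627,-.077,.028])))*R.from_euler('z',np.radians(75.8+.25*45))*B
p=np.array([.4772,.2013,.1251])
Rb=r*B.inv(); c=Rd.inv().apply(p-Rb.apply([0,0,.0195])-D0)*1000; print("cmd box",c)
for z in (93,78):
    p1,r1=target(c[0]-(c[2]-z)*np.tan(np.radians(28)),1.7,z,28,-4.2); print(p1,shares(p,r,p1,r1))
E
```

```text
cmd box [-14.01204821   1.85864202 107.95112482]
[0.47722667 0.1933431  0.11017124] (array([ 0.   , -0.027, -0.05 ]), array([ 0.001,  0.016, -0.008]))
[0.47682316 0.18537768 0.09517124] (array([-0.001, -0.053, -0.1  ]), array([ 0.001,  0.016, -0.008]))
```

```bash
python3 -m handwheel '0 -0.006 -0.01 0 0.004 -0.002;0 -0.011 -0.02 0 0.008 -0.004;0 -0.016 -0.03 0.001 0.012 -0.006;0 -0.021 -0.04 0.001 0.016 -0.008;0 -0.027 -0.05 0.001 0.016 -0.008';python3 - <<'E'
from t import *
s=robot.read_state();print(s["tool_pos"],s["force"],s["wrist_torque"])
E
```

```text
t: 8.45
tool_pos: [0.4775, 0.192, 0.1109]
orientation: [1.956, 1.891, -0.423]
force: [-1.7, -4.2, 6.0]
opening: 0.0576
[0.47750975 0.19196429 0.11089269] [-1.73807887 -4.17104171  5.95321224] [-1.02265593 -0.04961843 -0.32201309]
```

Continuing down slowly; forces are normal.

```bash
python3 -m handwheel '0 -0.006 -0.01 0 0 0;0 -0.011 -0.02 0 0 0;0 -0.016 -0.03 0 0 0;0 -0.021 -0.04 0 0 0;-0.001 -0.026 -0.05 0 0 0';python3 - <<'E'
from t import *
s=robot.read_state();print(s["tool_pos"],s["force"],s["wrist_torque"])
for n in("side","top"):
    P,d=robot.read_camera(n);K,T=cam(n);W=cloud(d,K,T);np.savez(f"pics/{n}7.npz",p=P,W=W)
    cv2.imwrite(f"pics/{n}7.png",cv2.resize(P[120:240,170:330,::-1],(800,600)) if n=="side" else cv2.resize(P[240:345,110:250,::-1],(800,600)))
E
```

```text
t: 8.95
tool_pos: [0.4771, 0.184, 0.096]
orientation: [1.956, 1.891, -0.423]
force: [-1.6, -4.6, 8.1]
opening: 0.0577
[0.47710713 0.18401535 0.09599516] [-1.63079461 -4.64198595  8.08528029] [-1.28064227  0.01280797 -0.41744418]
```

View pics/side7.png

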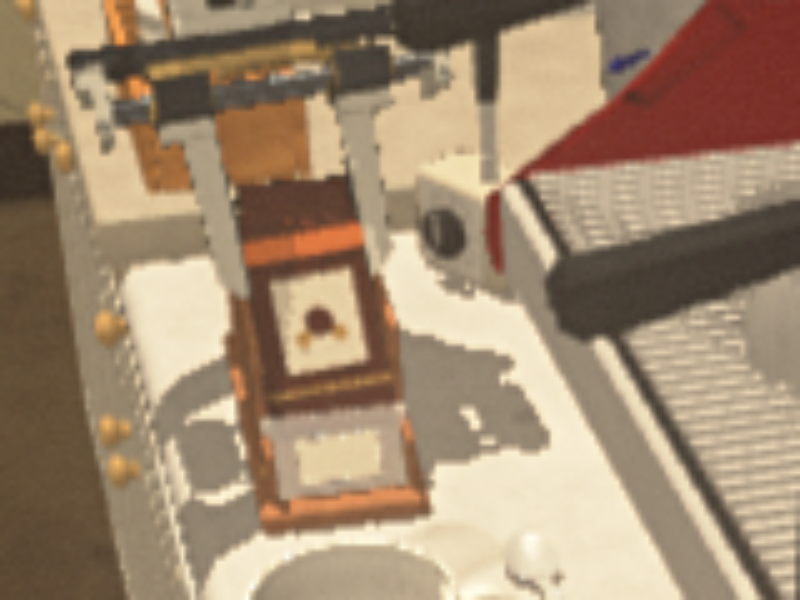

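View pics/top7.png

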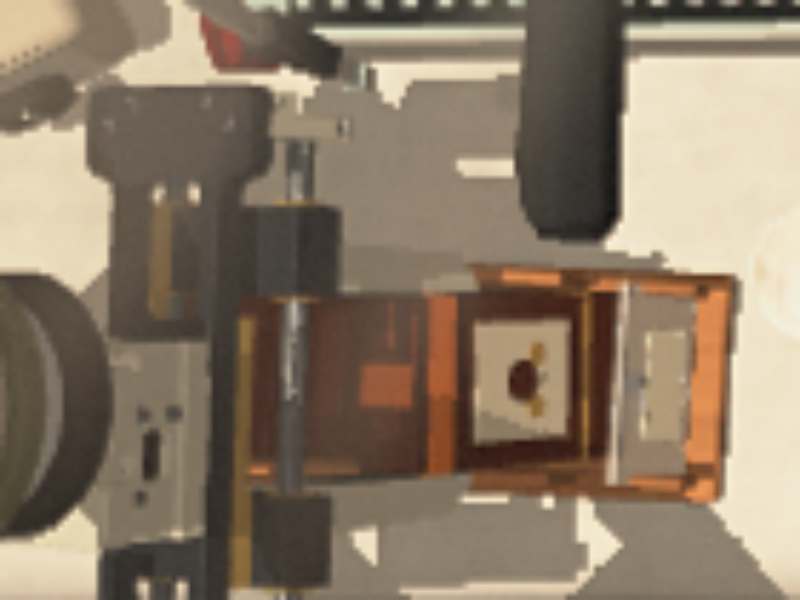

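```bash
python3 -m handwheel '0 0 0 0 0 0;0 0 0 0 0 0;0 0 0 0 0 0;0 0 0 0 0 0' -0.6; python3 - <<'E'
from t import *
s=robot.read_state();print(s["tool_pos"],s["force"],s["wrist_torque"])
for n in("side","top"):
    P,d=robot.read_camera(n);K,T=cam(n);W=cloud(d,K,T);np.savez(f"pics/{n}8.npz",p=P,W=W)
    cv2.imwrite(f"pics/{n}8.png",cv2.resize(P[120:240,170:330,::-1],(800,600)) if n=="side" else cv2.resize(P[240:345,110:250,::-1],(800,600)))
Rm=R.from_rotvec(s["orientation"]).as_matrix();print("back dir",-Rm[:,2])
E
```

```text
t: 9.45
tool_pos: [0.4767, 0.185, 0.0947]
orientation: [1.955, 1.894, -0.422]
force: [0.5, -0.1, -0.3]
opening: 0.074
[0.47667762 0.18499232 0.09468295] [ 0.48120627 -0.14283662 -0.27231452] [ 0.22300335 -0.0626097  -0.00962894]
back dir [-0.04970076  0.47092828  0.88077034]
```

View pics/side8.png

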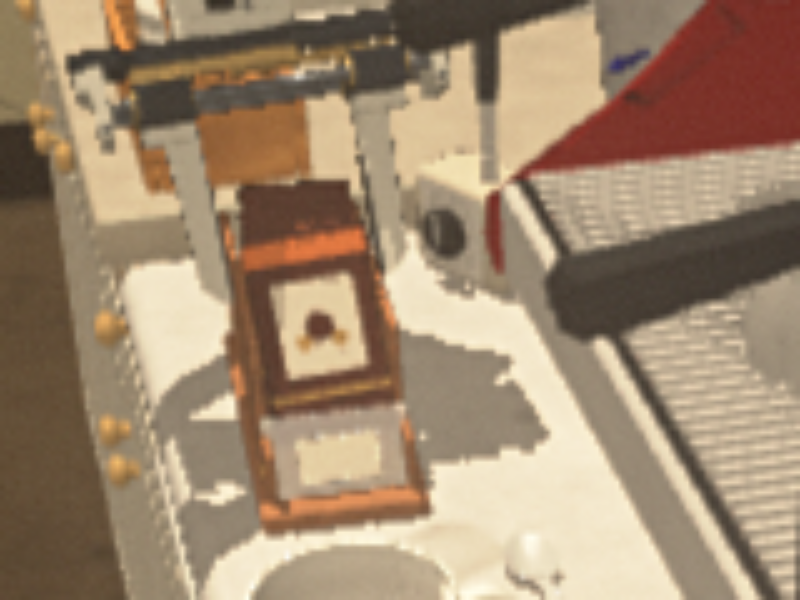

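View pics/top8.png

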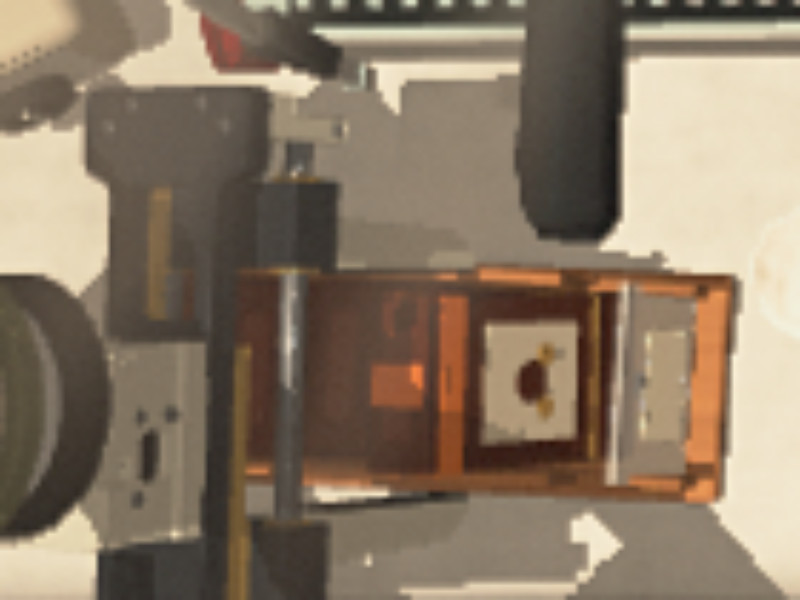

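```bash
python3 -m handwheel '-0.002 0.02 0.035 0 0 0;-0.005 0.045 0.08 0 0 0;-0.007 0.07 0.13 0 0 0;-0.01 0.094 0.18 0 0 0;-0.01 0.094 0.18 0 0 0'; python3 - <<'E'
from t import *
r=R.from_rotvec(np.radians(45*np.array([-.627,-.077,.028])))*R.from_euler('z',np.radians(75.8+.25*45))*B
p=np.array([.4772,.2013,.1251])
p,r=app(p,r,[0,-.027,-.05,.001,.016,-.008]);p,r=app(p,r,[-.001,-.026,-.05,0,0,0]);p,r=app(p,r,[-.01,.094,.18,0,0,0])
print(p,r.as_rotvec());s=robot.read_state();print(s["tool_pos"],s["orientation"])
K,T=cam("wrist");P,d=robot.read_camera("wrist");cv2.imwrite("pics/w9.png",P[:,:,::-1]);np.savez("pics/w9.npz",W=cloud(d,K,T))
for n in("side","top"):
    P,d=robot.read_camera(n);K,T=cam(n);W=cloud(d,K,T);np.savez(f"pics/{n}9.npz",p=P,W=W)
    cv2.imwrite(f"pics/{n}9.png",cv2.resize(P[120:240,170:330,::-1],(800,600)) if n=="side" else cv2.resize(P[240:345,110:250,::-1],(800,600)))
E
```

```text
t: 10.05
tool_pos: [0.4751, 0.2151, 0.1522]
orientation: [1.956, 1.893, -0.415]
force: [0.9, 0.1, 0.7]
opening: 0.0744
[0.4739 0.2136 0.1491] [ 1.95531425  1.89336873 -0.42342137]
[0.47513398 0.21506122 0.15223114] [ 1.95575134  1.89313804 -0.41517607]
```

View pics/w9.png

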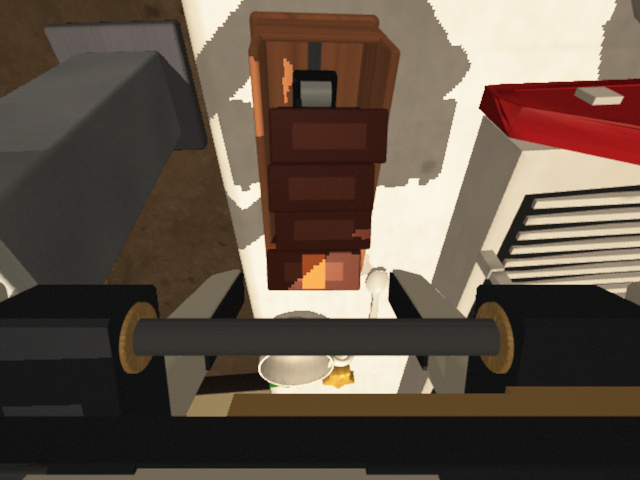

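View pics/top9.png

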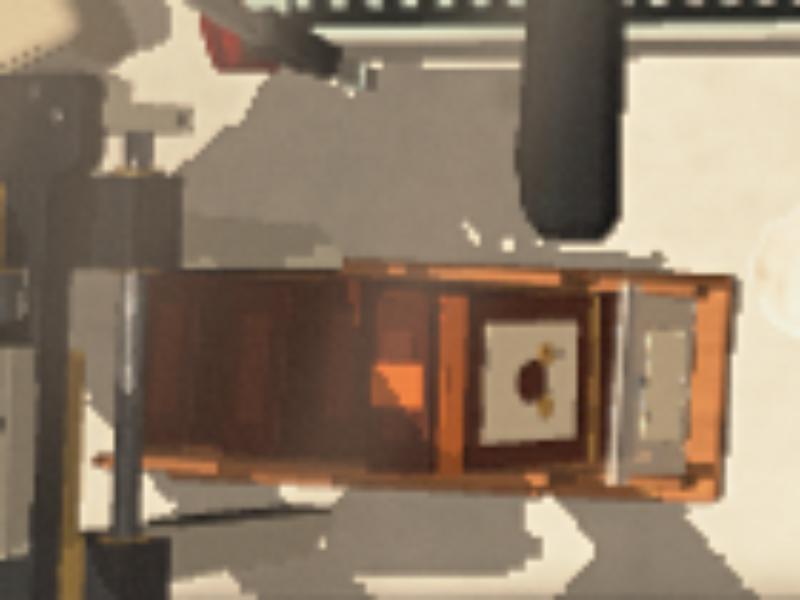

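View pics/side9.png

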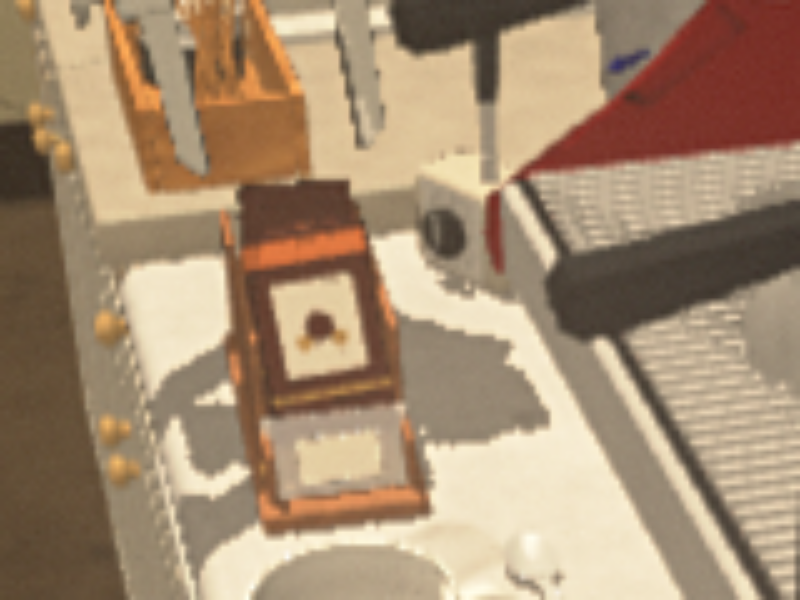

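```bash
python3 - <<'E'
from t import *
W=np.load("pics/w9.npz")["W"]
P=W[250:290,262:366].reshape(-1,3);P=P[~np.isnan(P[:,0])];P=Rd.inv().apply(P-D0)*1000
print(P.min(0),P.max(0))
own=R.from_euler('y',np.radians(28)).inv().apply(P) # box frame axes
h=np.histogram(own[:,2],bins=np.arange(60,160,2));k=h[1][h[0].argmax()];print("top height own z mode",k,h[0].max())
Q=own[abs(own[:,2]-k-1)<4];r=cv2.minAreaRect(Q[:,:2].astype(np.float32));print(len(Q),np.round(r[0],1),np.round(r[1],1),round(r[2],1),np.median(Q[:,2]))
top=R.from_euler('y',np.radians(28)).apply([r[0][0],r[0][1],np.median(Q[:,2])]);print("top centre disp",top,"box centre",top-52.5*np.array([np.sin(np.radians(28)),0,np.cos(np.radians(28))]))
p=np.array([.4739,.2136,.1491]);_,r0=target(0,0,0,28,-4.2)
w=.044
for tag,o in(("hover",.025),("touch",0.0)):
    p1,r1=target(0,0,0,28,0); tc=D0+Rd.apply(top/1000); Rb=r1*B.inv()
    p1=tc+Rb.apply([0,w,o]); print(tag,p1,shares(p,r0,p1,r1))
hm=np.array([-42.4,0,64.5])+52.5*np.array([np.sin(np.radians(28)),0,np.cos(np.radians(28))])
print("home top TCP",D0+Rd.apply(hm/1000)+Rb.apply([0,w,0]))
E
```

```text
[-178.00849121  -69.88993138   -0.24927065] [  1.33034123  54.0275595  131.84344386]
top height own z mode 104 1811
3693 [-67.7   6.2] [58.1 26.2] 89.1 104.33939687632945
top centre disp [-10.76549738   6.17177391 123.8957925 ] box centre [-35.41275443   6.17177391  77.54104388]
hover [0.43094162 0.20950839 0.14596948] (array([-0.143, -0.014, -0.01 ]), array([ 0.004,  0.082, -0.044]))
touch [0.43034782 0.19778663 0.12389579] (array([-0.145, -0.053, -0.084]), array([ 0.004,  0.082, -0.044]))
home top TCP [0.43615818 0.19049608 0.11085475]
```

```bash
python3 -m handwheel '-0.06 -0.006 0.02 0.002 0.04 -0.022;-0.116 -0.012 0.003 0.004 0.082 -0.044;-0.116 -0.012 0.003 0.004 0.082 -0.044'; python3 -m handwheel '0 -0.01 -0.02 0 0 0;0 -0.02 -0.038 0 0 0;0 -0.03 -0.056 0 0 0;0 -0.037 -0.07 0 0 0;0 -0.037 -0.07 0 0 0'; python3 - <<'E'
from t import *
s=robot.read_state();print(s["tool_pos"],s["force"],"cmd", .4391,.21-.0111,.15-.021)
K,T=cam("wrist");P,d=robot.read_camera("wrist");cv2.imwrite("pics/w10.png",P[:,:,::-1])
P,d=robot.read_camera("side");cv2.imwrite("pics/side10.png",cv2.resize(P[120:240,170:330,::-1],(800,600)))
E
```

```text
t: 10.5
tool_pos: [0.4371, 0.2083, 0.148]
orientation: [2.003, 1.903, -0.505]
force: [-0.8, -0.7, -0.3]
opening: 0.0745
t: 11.0
tool_pos: [0.4384, 0.1974, 0.1277]
orientation: [2.002, 1.902, -0.501]
force: [0.1, 0.2, -0.9]
opening: 0.0746
[0.43838092 0.19740757 0.12768961] [ 0.09188009  0.15015875 -0.89434486] cmd 0.4391 0.1989 0.129
```

View pics/side10.png

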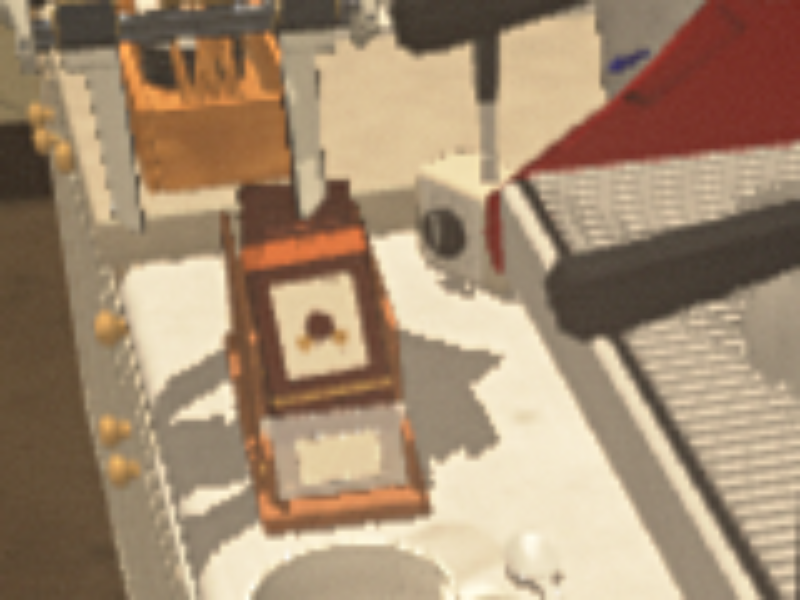

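View pics/w10.png

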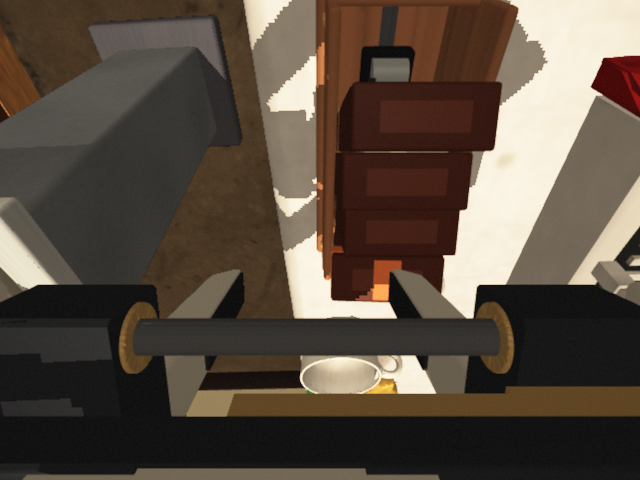

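```bash
python3 -m handwheel '0 -0.003 -0.006 0 0 0;0 -0.006 -0.012 0 0 0;0 -0.009 -0.018 0 0 0;0 -0.012 -0.024 0 0 0;0 -0.015 -0.03 0 0 0'; python3 -m handwheel '0 -0.003 -0.006 0 0 0;0 -0.006 -0.012 0 0 0;0 -0.009 -0.018 0 0 0;0 -0.012 -0.024 0 0 0'; python3 -m handwheel '0 -0.003 -0.006 0 0 0;0 -0.003 -0.006 0 0 0'
```

```text
t: 11.6
tool_pos: [0.4392, 0.1937, 0.1201]
orientation: [2.002, 1.902, -0.498]
force: [-0.3, 0.1, 4.6]
opening: 0.0744
t: 12.0
tool_pos: [0.4392, 0.1899, 0.1128]
orientation: [2.002, 1.902, -0.498]
force: [1.2, 2.9, 11.8]
opening: 0.0746
t: 12.2
tool_pos: [0.4404, 0.1897, 0.1121]
orientation: [2.002, 1.901, -0.494]
force: [1.9, 1.5, 9.7]
opening: 0.0744
```

```bash
python3 -m handwheel '0 -0.002 -0.004 0 0 0;0 -0.002 -0.004 0 0 0'; python3 -m handwheel '0 -0.002 -0.004 0 0 0;0 -0.002 -0.004 0 0 0';  python3 - <<'E'
from t import *
P,d=robot.read_camera("side");cv2.imwrite("pics/side11.png",cv2.resize(P[120:240,170:330,::-1],(800,600)))
E
```

```text
t: 12.4
tool_pos: [0.4411, 0.1896, 0.1118]
orientation: [2.002, 1.901, -0.491]
force: [2.6, 3.1, 14.1]
opening: 0.0743
t: 12.6
tool_pos: [0.4419, 0.1894, 0.1114]
orientation: [2.002, 1.901, -0.489]
force: [1.4, 4.1, 17.8]
opening: 0.0743
```

View pics/side11.png

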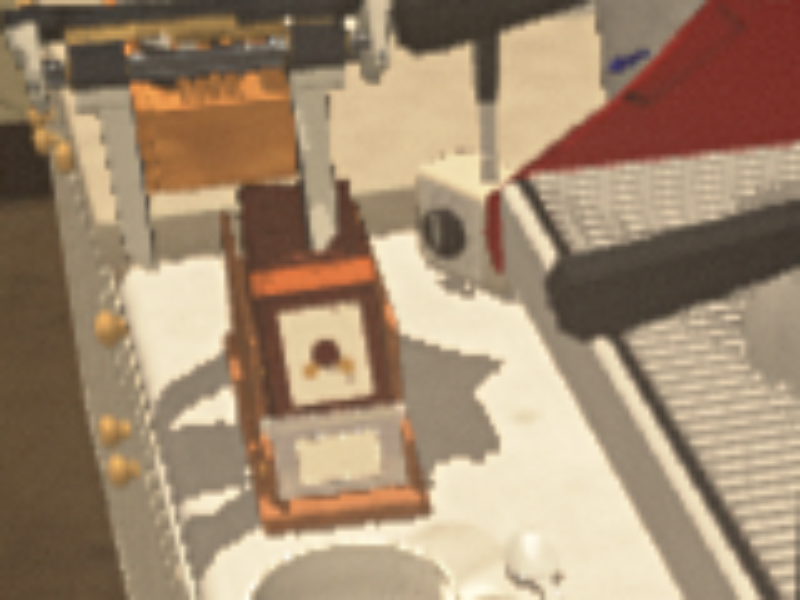

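```bash
python3 -m handwheel '0 -0.002 -0.005 0 0 0;0 -0.004 -0.009 0 0 0;0 -0.004 -0.009 0 0 0'; python3 -m handwheel '0 0.02 0.04 0 0 0;0 0.05 0.1 0 0 0;0 0.1 0.2 0 0 0;-0.1 0.1 0.25 0 0 0;-0.25 0.1 0.25 0 0 0'; python3 - <<'E'
from t import *
for n in("side","top"):
    P,d=robot.read_camera(n);K,T=cam(n);W=cloud(d,K,T);np.savez(f"pics/{n}12.npz",p=P,W=W)
    cv2.imwrite(f"pics/{n}12.png",cv2.resize(P[120:240,170:330,::-1],(800,600)) if n=="side" else cv2.resize(P[240:345,110:250,::-1],(800,600)))
E
```

```text
t: 12.95
tool_pos: [0.4434, 0.1892, 0.1107]
orientation: [2.002, 1.9, -0.483]
force: [2.4, 7.7, 27.8]
opening: 0.074
t: 13.45
tool_pos: [0.3648, 0.2176, 0.1824]
orientation: [2.005, 1.901, -0.495]
force: [-0.7, 1.9, 0.3]
opening: 0.0745
```

View pics/side12.png

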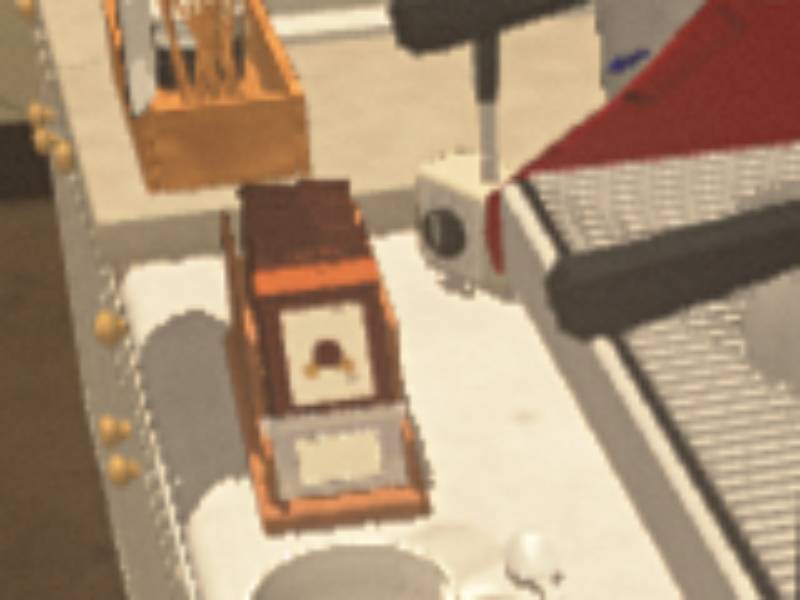

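View pics/top12.png

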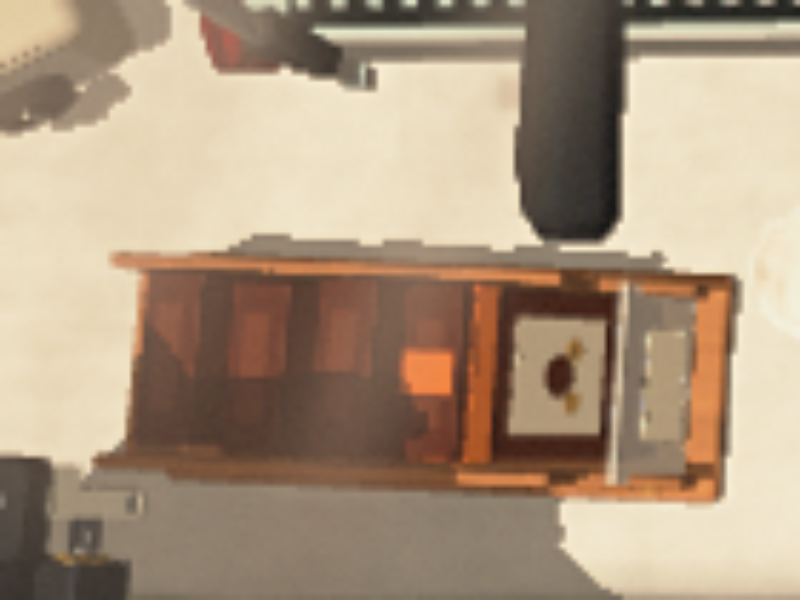

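```bash
python3 - <<'E'
from t import *
Ro=R.from_euler('y',np.radians(28)).inv()
f=lambda a:(np.array(a)/[800/140,600/105]+[110,240])
for tag,fn,boxes in(("start","top.npz",None),("now","top12.npz",None)):
    W=np.load("pics/"+fn)["W"]
    P=W[270:335,120:250].reshape(-1,3);P=P[~np.isnan(P[:,0])];P=Rd.inv().apply(P-D0)*1000
    P=P[(abs(P[:,1])<32)&(P[:,2]>92)];o=Ro.apply(P)
    for k in range(0,5):
        # expected own coords of box k top
        c=Ro.apply([-42.4+29.4*k,0,64.5]);
        m=(abs(o[:,0]-c[0])<11)&(abs(o[:,2]-c[2]-52.5)<9)
        q=o[m]
        if len(q)<20: print(tag,k,len(q));continue
        A=np.c_[q,np.ones(len(q))];s=np.linalg.lstsq(np.c_[q[:,0],q[:,1],np.ones(len(q))],q[:,2]-c[2]-52.5,rcond=None)[0]
        print(tag,k,len(q),"dz own",np.median(q[:,2]-c[2]-52.5).round(1),"lean err deg",np.degrees(s[0]).round(1),"roll",np.degrees(s[1]).round(1),"y",q[:,1].min().round(1),q[:,1].max().round(1))
    W=np.load("pics/"+fn.replace("top","side"))["W"]
    # front face
    P=W[172:202,215:260].reshape(-1,3);P=P[~np.isnan(P[:,0])];P=Rd.inv().apply(P-D0)*1000;o=Ro.apply(P)
    c=Ro.apply([-42.4,0,64.5]);m=(abs(o[:,0]-c[0]+13)<7)&(abs(o[:,1])<32)&(o[:,2]-c[2]<50)&(P[:,2]>52)
    q=o[m];s=np.linalg.lstsq(np.c_[q[:,1],q[:,2],np.ones(len(q))],q[:,0],rcond=None)[0]
    print(tag,"front",m.sum(),"dx own",np.median(q[:,0]-c[0]+13).round(1),"yaw",np.degrees(s[0]).round(1),"lean",np.degrees(s[1]).round(1))
W=np.load("pics/top12.npz")["W"]
for n in("row1_c","row2_c","row3_c","dated_c","stock_c","cup","shot_glass","star_green","star_gold"):
    for x in robot.tip_of("top",n)[:1]: r,c=x["at"]; print(n,round(x["conf"],2),W[int(r),int(c)].round(3))
E
```

```text
start 0 291 dz own 1.1 lean err deg 4.1 roll 0.4 y -30.5 27.0
start 1 290 dz own 1.1 lean err deg 8.3 roll -0.0 y -27.8 29.9
start 2 277 dz own 1.3 lean err deg 10.0 roll -0.1 y -29.9 27.6
start 3 0
start 4 0
start front 677 dx own 0.5 yaw 0.2 lean 0.1
now 0 291 dz own 0.6 lean err deg 3.8 roll -1.4 y -29.9 28.8
now 1 269 dz own 0.6 lean err deg 5.5 roll 0.0 y -29.8 26.4
now 2 286 dz own 0.5 lean err deg 5.7 roll 0.1 y -28.1 29.6
now 3 275 dz own 0.7 lean err deg 8.1 roll 0.1 y -30.6 27.0
now 4 0
now front 681 dx own 0.2 yaw -0.2 lean -0.3
row2_c 0.86 [0.478 0.207 0.118]
row3_c 0.93 [0.486 0.235 0.115]
dated_c 0.75 [0.475 0.158 0.079]
stock_c 0.97 [ 0.463 -0.279  0.109]
cup 0.56 [ 0.476 -0.051  0.008]
shot_glass 0.92 [ 0.554 -0.427  0.014]
star_green 0.77 [ 0.428 -0.154  0.019]
star_gold 0.62 [ 0.514 -0.162  0.023]
```

```bash
python3 -m handwheel '-0.05 0 0.08 0 0 0;-0.05 0 0.08 0 0 0;-0.05 0 0.08 0 0 0;-0.05 0 0.08 0 0 0'; python3 -c "
from plant import robot
print(robot.close_job())"
```

```text
t: 14.4
tool_pos: [0.349, 0.2165, 0.2039]
orientation: [2.002, 1.902, -0.5]
force: [0.2, -1.0, -0.7]
opening: 0.0742
the job is handed in; nothing more can be done
None
```

The orange-stickered box is now the front box of the display, cream label to the front. I handed the job in at about 14.4 s, and `close_job` gives no verdict.

- **What I did:**
  - I gripped the box near the top by its narrow sides and lifted it out of the carton.
  - I pressed the row back about 35 mm with it; the wrist force read about 8 N at the end.
  - I slid it down between the panel and the first box, let go with about 13 mm still to go, and pressed it home with one fingertip. The pressing force peaked at 28 N.
  - I kept it turned about 4–5° sideways on the way in so the gripper would clear the machine's steam wand.
- **Display check:** in the last pictures, the tops of all four boxes and the front face of the new box were within about 1 mm of the home positions. The label face was within 0.3° of the 28° lean and of square. The top face showed about 1.4° of leftover sideways turn. The plane fit to the thin top faces gave lean values 4–10° off, but it did that on the untouched row at the start too, so I relied on the front face.
- **Pusher:** I did not measure it directly. It should read about 29 mm, because the third row box sits one box spacing back.
- **Carton and bystanders:** the networks found the other carton box, the cup, the glass and the sweets close to where they started. Most differences were within 8 mm. The cup and the glass came out 14 and 21 mm away, which I take as detection scatter because the arm never came near them, but I did not confirm it.
- **End state:** the arm had withdrawn and was touching nothing.

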